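Press a canister lid onto its sealing ring

ROBOT

A 6-joint arm with a two-finger parallel gripper is mounted at the origin on the work surface. World frame = base frame: x ahead of the robot, y to its left, z up, the work surface at z = 0. Lengths are in mm, angles in rad, forces in N, time in s.
With the tool pointing down it reaches from about 375 to 900 mm from the base axis. Payload 3.1 kg.
Tool frame: the origin (TCP) lies midway between the tips of the shut fingers; the grasp point (between the pads) lies 19 mm behind it; z points along the fingers, y is the direction in which the jaws open and shut (so a half turn about z gives the same grasp; the last joint's range is limited). The gripper opens to 87 mm and grips with 3 to 60 N. Pads are 19 mm wide; open, the fingers measure 117 mm over their backs; the gripper's body (75 mm by 190 mm) begins 51 mm behind the grasp point.
Start: joints at [0.935, 0.527, 1.433, -0, 1.181, -0.178], TCP at [275.632, 560.913, 222.548] pointing down, gripper open.
Joint ranges: [-3.08, 3.08], [-0.75, 2.2], [0.22, 2.44], [-1.43, 4.57], [0, 2.65], [-2.85, 2.85]. Speed limits (rad/s): [2.79, 2.79, 3.14, 3.14, 3.14, 3.14].

INTERFACE

Orientations are given as a unit quaternion [w, x, y, z].
In Python, from station import * gives the robot as it stands.
- The arm moves only by the tool play_rows, never from a script. Its argument "moves" is a list of rows, each a list of 7 numbers: the shift along the tool's x, y, z in m, then the turn, a rotation vector about the tool's x, y, z in degrees, then the opening in per cent of the stroke, from 0 (shut) to 100 (fully open). A call has exactly 8 rows; each row shifts and turns the pose as measured when the row begins, along the tool's axes as they then stand; what a row does not reach is not made up. A row lasts 1/12 s, in which the tool goes at most 41.7 mm and 7.16 degrees, less where a joint would pass 70% of its speed; a pose out of reach is approached as far as the arm can. A call with a gripper value outside its range is refused whole. The fingers move at their own pace and stop on an object; the grip force is fixed at half the most. Time passes only in rows, so rows that do not move let the fingers close, or fill a call up. It gives the time, the measured TCP pose, the force and the opening at its end, in the units of the state.
- sense(): the state, without advancing time (a new reading comes with each control period).
- camera(name): name is "scene" or "side" or "wrist"; returns a dict with "frame" (480x640x3 uint8, red, green, blue), "K" (3x3 intrinsics, pixels), "extrinsics" (4x4, takes a point from camera to world coordinates); the wrist camera has in their place "tool_from_camera" (4x4, takes a point from camera to tool coordinates, whose origin is the TCP and whose axes are the flange's). Camera axes: x right, y up, looking along -z (the intrinsics and any distortion apply to the point x, -y, -z); pixel columns grow to the right and rows downward; lengths in mm; the calibration is good to about 2 mm. A picture is of the moment at which its call begins: read the wrist's pose just before it. There is no depth.
- sign_off(): hands the job in, once; it reports no verdict.
Trained networks look in the newest picture that a camera, given by its name, has taken for a name from the list of things; names that differ only in an ending like _2 or _b are one class to them, and where a whole thing is asked for, a point or a joint stands for the part that bears it (a point fixed in the world has none). Each returns a list of dicts, best first, with "score" (0 to 1); they miss things now and then, are a little off and sometimes report something else, mostly with a low value. They report only what shows in the picture. A call takes as long as a camera call.
- search_frame(target, camera): "centre" ([x, y, z] in mm, in world coordinates, good to about 4 mm: the middle of the surface that is visible of it).
- regions_of(target, camera): "mask" (480x640 bool, what is visible of it).
The state is a dict: "clock": time; "qpos": joint angles; "qvel": joint speeds; "joint_torque": joint torques, N m; "ee_pos": TCP position; "eef_rot": TCP orientation; "ft_force": force on the tool from outside, world axes, zero at the start; "ft_torque": the same for the moment, N m; "width": finger opening in mm.
Only numpy, scipy, OpenCV 4.12 (cv2) and the standard library are available. Lean on these libraries where they do the work, as an engineer would, in place of code of your own. Each camera call takes 0.05 s, during which the arm holds its last target.

TASK

Push the screw press's tray, with the lidded spice canister on it, fully home under the screw. Then wind the crank clockwise until the foot just meets the lid, give it a quarter of a turn more from that first touch (no more, the lid bends) and let go of it there. Leave everything else on the shelf as it is.

Things in the scene. Friction and masses are not known exactly. Their poses are not given: they have to be found in the camera images.
- press_axis (a point): Point on the upright screw axis of a grey iron bench press fixed to the shelf, at the top of its cross beam, 178 mm above the shelf. z is up; x points away from the robot, the way the tray slides in; y to the left along the beam. Base 200 (x) x 260 (y) x 16 mm; two 26 mm posts at y = -112 and +112 mm carry the beam (50 x 262 x 30 mm).
- tray_push (a point): Middle of the front face (towards the robot) of the upright steel push plate at the tray's front end: 90 mm wide, 8 mm thick, from 26 to 75 mm above the shelf. This point is 52 mm above the shelf, and 119 mm in front of the screw axis when the tray is home. Push it along the press's x axis: about 3 N of friction, then a hard stop.
- tray (a joint): How far the tray is pulled out towards the robot, in m: 0 = fully home, 0.04 to 0.06 at the start. On it, fixed, 119 mm behind the push point, stands a steel spice canister (78 mm diameter) whose steel lid (86 mm diameter) rests on a springy sealing ring. The height of the lid's top varies, 106 to 120 mm above the shelf, and is not measured.
- crank_grip (a point): Centre of the crank's wooden sleeve above the beam: an upright cylinder 24 mm in diameter, 50 mm tall, that spins freely on its pin, 60 mm from the screw axis; the iron arm is just below it. Held from above it can be led round in a circle without turning the gripper. About 250 mm above the shelf at the start, it sinks with the screw.
- crank (a joint): Turn of the crank, rad, growing clockwise from above; lowers the screw 16 mm per turn. Starts at 0 to 1.5; at 0 the arm points along the press's +x, at 1.5 nearly along -y. Turning freely takes about 1.3 N along the circle at the sleeve; the first touch of the lid adds about 6 N within 15 degrees (2 to 3 N if read when halted), the next quarter turn 5.5 N more. It stays where left.
- foot: Round steel pressing foot, 44 mm diameter, on the screw's lower end; origin at the centre of its underside, 127 mm above the shelf at crank angle 0. It turns and sinks with the crank. A quarter turn past the first touch presses the lid with about 88 N.
- mortar: Granite mortar, 140 mm across, 100 mm tall, origin under its centre. Not to be disturbed.
- pestle: Wooden pestle, 175 mm long, up to 42 mm thick, lying right of the press, nearer the robot; origin under its middle. Not to be disturbed.
- bowl: Blue enamel bowl, 150 mm across, 60 mm tall, origin under its centre. Not to be disturbed.
- scoop: White plastic scoop, about 190 mm long, lying flat; origin where the handle meets its box. Not to be disturbed.
- sauce_bottle: Brown sauce bottle, 60 mm diameter, 200 mm tall, origin under its centre. Not to be disturbed.
- jar: Glass jar with steel cap, 76 mm diameter, 110 mm tall, origin under its centre. Not to be disturbed.
- spare_tin: Empty open spare canister, 78 mm diameter, 75 mm tall, standing left of the press, origin under its centre. Not to be disturbed.
- spoon: Steel spoon with a wooden handle, lying right of the press. Not to be disturbed.

How it is judged:
By the outcome, as a careful person would: the job done as asked, in the order asked, and still so for the second after the job is handed in, with the robot touching nothing.
It also fails if it takes over 72 s, if anything falls off the work surface, if the arm or the gripper's body presses on something with over 40 N, if the wrist force passes 120 N, or if a joint passes its speed limit or range.

## Working session

There is one attempt and no reset: what is moved stays moved. The work goes in short steps, Python scripts to look and compute and a tool call to move; the robot and the scene stay as the last step left them, time stands still between calls to the robot, and variables do not carry over. Pictures are saved under pics/ and viewed, and the job is handed in when it is done.

Besides the shell and the picture viewer there is one more tool, called after "Call:" as name([rows], argument=value, ...), one row to a line, values as JSON. play_rows: Moves the arm, as the interface text tells. Its arguments: {"type":"object","properties":{"moves":{"type":"array","items":{"type":"array","items":{"type":"number"}}}},"required":["moves"]}

```bash
ls; mkdir -p pics; python3 - <<'E'
from station import *
import cv2
s=sense()
print({k:s[k] for k in ('clock','ee_pos','eef_rot','ft_force','width')})
for n in ('scene','side','wrist'):
    c=camera(n); cv2.imwrite(f'pics/{n}0.png',c['frame'][:,:,::-1])
    print(n,c['K'].tolist() if hasattr(c['K'],'tolist') else c['K'],c.get('extrinsics',c.get('tool_from_camera')), [k for k in c])
    for t in ('crank_grip','tray_push','tray','press_axis','foot','crank'):
        try: print(t,[(r['score'],r['centre']) for r in search_frame(t,n)][:3])
        except Exception as e: print(t,e)
E
```

```text
pics
{'clock': 0.0, 'ee_pos': array([275.19998396, 560.32496385, 221.58663143]), 'eef_rot': array([-4.28307273e-04,  2.26432486e-01,  9.74026269e-01, -9.86089910e-04]), 'ft_force': array([-0.2272828 , -0.16405335, -0.53290716]), 'width': 86.9671888374557}
scene [[556.4705521072083, 0.0, 314.9584176012446], [0.0, 556.4705521072083, 236.04955411731672], [0.0, 0.0, 1.0]] [[ 8.31437009e-01 -3.31635339e-01  4.45791994e-01  1.14204555e+03]
 [ 5.55614424e-01  4.92995172e-01 -6.69513534e-01 -1.02366454e+03]
 [ 2.26104701e-03  8.04346792e-01  5.94155809e-01  1.05462539e+03]
 [ 0.00000000e+00  0.00000000e+00  0.00000000e+00  1.00000000e+00]] ['frame', 'K', 'extrinsics']
crank_grip [(0.61, [638.4, -73.1, 258.9])]
tray_push [(0.84, [533.4, -29.1, 30.9]), (0.16, [453.3, -455.9, 29.9])]
tray [(0.62, [530.1, -22.5, 35.8])]
press_axis [(0.97, [615.3, -38.4, 26.0])]
foot [(0.73, [329.0, 414.9, 22.0]), (0.5, [620.6, -18.1, 132.4])]
crank [(0.57, [631.2, -71.9, 226.8]), (0.49, [613.8, -38.2, 24.1]), (0.19, [329.2, 412.4, 22.9])]
side [[447.7349740856655, 0.0, 325.3763484932779], [0.0, 447.7349740856655
[... 389 characters left out ...]
620.3, 437.0, 98.7])]
tray_push [(0.94, [520.0, -26.5, 39.4])]
tray [(0.67, [520.4, -25.7, 36.8])]
press_axis [(0.87, [588.3, -45.7, 25.7])]
foot [(0.51, [477.7, -452.4, 22.9])]
crank [(0.89, [620.5, -40.5, 228.4])]
wrist [[336.3810938460325, 0.0, 321.9771859822821], [0.0, 336.3810938460325, 244.32547862198427], [0.0, 0.0, 1.0]] [[-1.75421799e-03  9.68845578e-01  2.47659379e-01  6.69575709e+01]
 [ 9.99998390e-01  1.60611206e-03  8.00052902e-04 -9.61709470e-01]
 [ 3.77359002e-04  2.47660384e-01 -9.68846836e-01 -1.62004674e+02]
 [ 0.00000000e+00  0.00000000e+00  0.00000000e+00  1.00000000e+00]] ['frame', 'K', 'tool_from_camera']
crank_grip []
tray_push []
tray []
press_axis []
foot []
crank []
```

View pics/scene0.png

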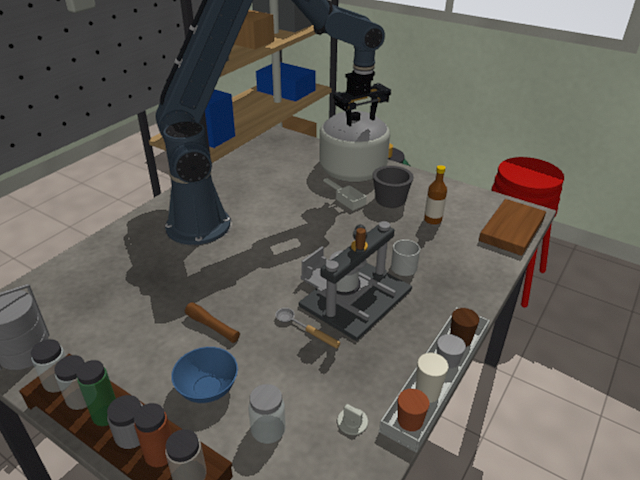

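View pics/side0.png

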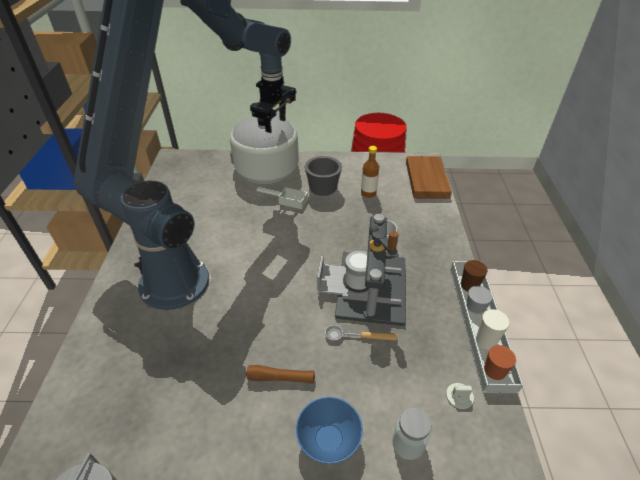

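```bash
python3 - <<'E'
import cv2
a=cv2.imread('pics/scene0.png')[210:350,280:430]; cv2.imwrite('pics/scz.png',cv2.resize(a,None,fx=5,fy=4.2 and 5,interpolation=2)[:, :][:600*2])
a=cv2.resize(a,(750,700//1),interpolation=2); 
b=cv2.imread('pics/scene0.png')[220:340,290:420]; cv2.imwrite('pics/scz.png',cv2.resize(b,None,fx=5,fy=5,interpolation=2))
b=cv2.imread('pics/side0.png')[210:330,305:415]; cv2.imwrite('pics/siz.png',cv2.resize(b,None,fx=5,fy=5,interpolation=2))
E
```

```text
(no output)
```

View pics/scz.png

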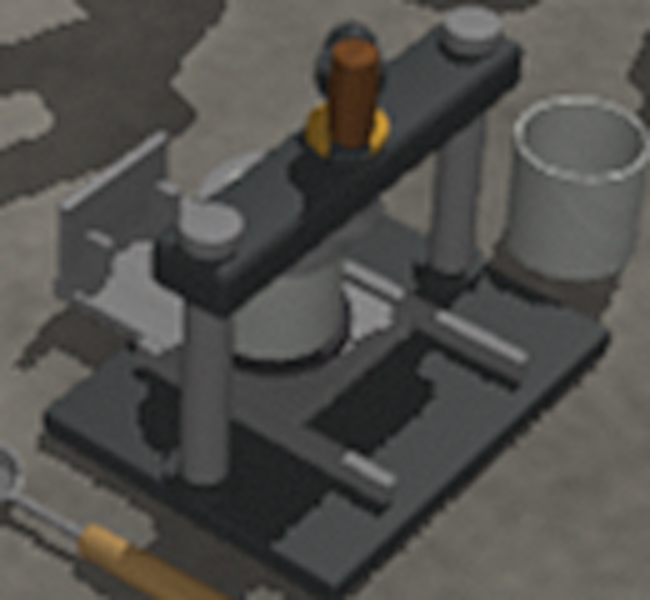

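View pics/siz.png

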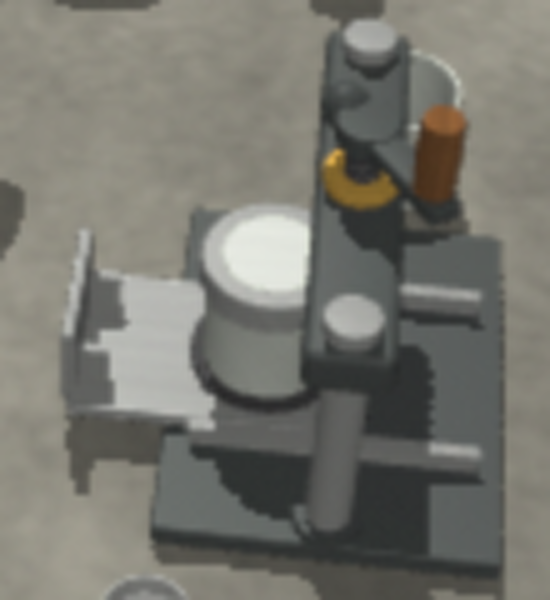

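```bash
cat > h.py <<'E'
import numpy as np
from scipy.optimize import least_squares
cal={'scene':(556.47055,314.958,236.0496,np.array([[8.31437009e-01,-3.31635339e-01,4.45791994e-01,1.14204555e+03],[5.55614424e-01,4.92995172e-01,-6.69513534e-01,-1.02366454e+03],[2.26104701e-03,8.04346792e-01,5.94155809e-01,1.05462539e+03]])),
'side':(447.73497,325.376,241.521,np.array([[9.99891508e-01,-1.37518312e-02,-5.27813767e-03,4.56474061e+02],[5.72937266e-03,6.93202884e-01,-7.20719735e-01,-9.00946409e+02],[1.35700364e-02,7.20611302e-01,6.93206467e-01,1.04692575e+03]]))}
def proj(n,P):
    f,cx,cy,E=cal[n]; q=(np.atleast_2d(P)-E[:,3])@E[:,:3]
    return np.c_[cx+f*q[:,0]/-q[:,2], cy-f*q[:,1]/-q[:,2]]
def tri(obs):
    r=lambda p:np.concatenate([(proj(n,p)[0]-u) for n,u in obs])
    s=least_squares(r,[620,-30,200]); return s.x,s.fun
E
cat > fit.py <<'E'
from h import *
O={'scene':(290,220),'side':(305,210)}
px=lambda n,u:(np.array(u)+.5)/5-.5+O[n]
obs=[('scene',(-100,-130,16),(45,420)),('scene',(100,-130,16),(340,580)),('scene',(100,130,16),(608,330)),
('scene',(-25,-131,178),(158,238)),('scene',(25,-131,178),(222,283)),('scene',(25,131,178),(520,50)),
('side',(-100,-130,16),(152,527)),('side',(100,-130,16),(500,550)),('side',(100,130,16),(500,238)),
('side',(-25,-131,178),(303,355)),('side',(25,-131,178),(393,362)),('side',(25,131,178),(410,40)),('side',(-25,131,178),(328,38))]
def T(p,P):
    c,s=np.cos(p[2]),np.sin(p[2]); P=np.array(P); return np.array([p[0]+c*P[0]-s*P[1],p[1]+s*P[0]+c*P[1],P[2]])
r=lambda p:np.concatenate([proj(n,T(p,P))[0]-px(n,u) for n,P,u in obs])
s=least_squares(r,[620,-30,0],x_scale=[1,1,.01],loss='soft_l1'); p=s.x
print(p,np.degrees(p[2])); print(np.round(r(p).reshape(-1,2),1).tolist())
inv=lambda w:T([0,0,-p[2]],[w[0]-p[0],w[1]-p[1],w[2]])
for nm,a,b in [('sl top',(355,50),(445,118)),('sl bot',(352,145),(435,195)),('plate top -y',(62,207),(72,400)),('plate top +y',(163,135),(83,232))]:
    w,e=tri([('scene',px('scene',a)),('side',px('side',b))]); l=inv(w); print(nm,w.round(1),l.round(1),'r',np.hypot(l[0],l[1]).round(1),'crank',np.arctan2(-l[1],l[0]).round(2),e.round(1))
E
python3 fit.py
```

```text
[ 6.05185575e+02 -1.23736435e+01 -1.11362081e-01] -6.380577223870451
[[-1.0, -1.3], [-0.6, 2.1], [1.2, -0.3], [-2.2, 0.6], [0.9, 0.2], [1.6, -1.4], [-0.7, 0.3], [0.7, 3.0], [-0.2, -0.6], [-0.2, -0.2], [1.3, 0.3], [-0.2, -1.4], [-0.5, -2.4]]
sl top [635.3 -66.4 277.6] [ 35.9 -50.4 277.6] r 61.9 crank 0.95 [-0.1  0.2  0.  -0.2]
sl bot [636.8 -65.7 221. ] [ 37.3 -49.5 221. ] r 62.0 crank 0.92 [ 0. -0. -0.  0.]
plate top -y [449.3 -63.7  76.8] [-149.2  -68.4   76.8] r 164.1 crank 2.71 [-3.3  5.4  0.9 -6.5]
plate top +y [451.7  50.   72.7] [-159.4   45.    72.7] r 165.7 crank -2.87 [-0.2  0.3  0.1 -0.4]
```

```bash
cat > ov.py <<'E'
from fit import *
import cv2
def draw(p,tag,d=0.05,cr=0.93):
    for n in O:
        im=cv2.imread(f'pics/{n}0.png'); x,y=O[n]; im=cv2.resize(im[y:y+120,x:x+130],None,fx=5,fy=5,interpolation=2)
        L=lambda pts,c:cv2.polylines(im,[np.int32(np.round(((np.array([proj(n,T(p,P))[0] for P in pts])-O[n])+.5)*5))],True,c,1)
        R=lambda a,b,z:[(-a,-b,z),(a,-b,z),(a,b,z),(-a,b,z)]
        C=lambda x,y,r,z:[(x+r*np.cos(t),y+r*np.sin(t),z) for t in np.linspace(0,6.28,40)]
        L(R(100,130,16),(0,255,0));L(R(100,130,0),(0,180,0));L(R(25,131,178),(0,255,255));L(R(25,131,148),(0,180,255))
        for s in(-1,1):L(C(0,112*s,13,16),(255,0,255)); L(C(0,112*s,13,148),(255,0,255))
        L([(-119-d*1000,-45,75),(-119-d*1000,45,75),(-119-d*1000,45,26),(-119-d*1000,-45,26)],(255,255,0))
        L(C(-d*1000,0,43,113),(255,100,100))
        gx,gy=60*np.cos(cr),-60*np.sin(cr)
        L(C(gx,gy,12,273),(0,0,255));L(C(gx,gy,12,223),(0,0,255))
        cv2.imwrite(f'pics/ov_{n}_{tag}.png',im)
if __name__=='__main__': draw(p,'a')
E
python3 ov.py >/dev/null
```

```text
(no output)
```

View pics/ov_scene_a.png

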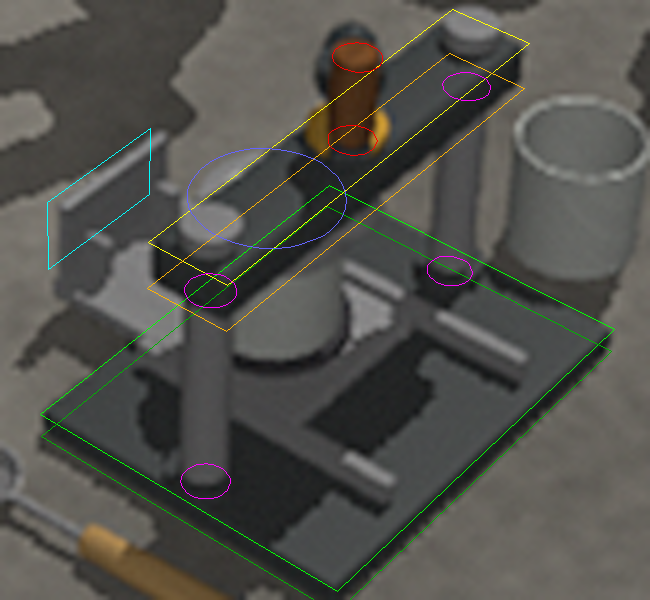

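View pics/ov_side_a.png

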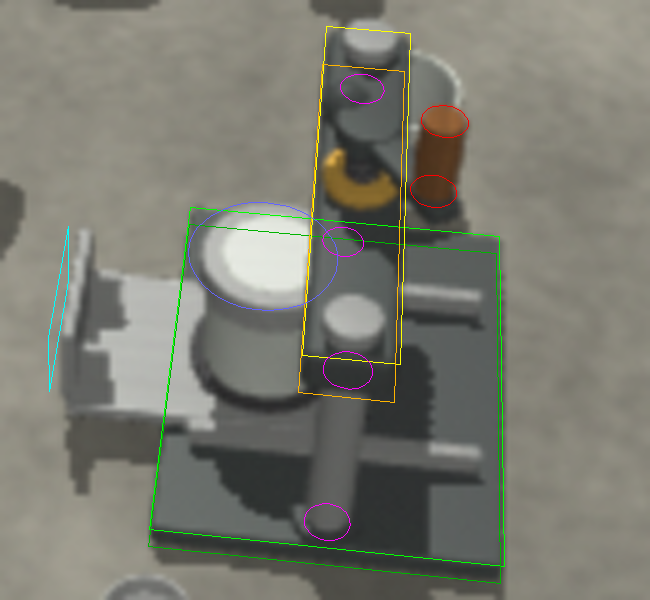

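Call:
play_rows([
  [-0.03,-0.026,-0.014,0,0,0,0],
  [-0.03,-0.026,-0.014,0,0,0,0],
  [-0.03,-0.026,-0.014,0,0,0,0],
  [-0.03,-0.026,-0.014,0,0,0,0],
  [-0.03,-0.026,-0.014,0,0,0,0],
  [-0.03,-0.026,-0.014,0,0,0,0],
  [-0.03,-0.026,-0.014,0,0,0,0],
  [-0.03,-0.026,-0.014,0,0,0,0],
])

```text
clock: 1.72
ee_pos: [396.7, 272.4, 330.8]
eef_rot: [-0.002, 0.219, 0.976, -0.001]
ft_force: [0.2, 0.3, -0.6]
width: 41.8
```

```bash
cat > st.py <<'E'
from station import *
import numpy as np
from scipy.spatial.transform import Rotation as Rn
def S(pr=True):
    s=sense(); q=s['eef_rot']; R=Rn.from_quat([q[1],q[2],q[3],q[0]]).as_matrix()
    if pr: print('t',round(s['clock'],2),'p',np.round(s['ee_pos'],1),'tilt',np.round(R[:,2],3),'ty yaw',round(np.degrees(np.arctan2(R[1,1],R[0,1])),2),'F',np.round(s['ft_force'],1),'M',np.round(s['ft_torque'],2),'w',round(s['width'],1),'q',np.round(s['qpos'],2))
    return s,R
E
python3 -c "
from st import *
s,R=S()
print(R.T@(np.array([520,-20,330])-s['ee_pos']))"
```

```text
t 1.72 p [396.7 272.4 330.8] tilt [-0.004 -0.001 -1.   ] ty yaw 64.66 F [ 0.2  0.3 -0.6] M [ 0.   -0.07  0.  ] w 41.8 q [ 0.37  0.21  1.63  0.    1.31 -0.76]
[-236.54645183 -211.49655738    0.63931784]
```

```bash
python3 -c "
import numpy as np
for i in range(8):
    a=np.radians(64.7+2.7*i); ty=[np.cos(a),np.sin(a)];tx=[-np.sin(a),np.cos(a)]
    w=np.array([15.4,-36.5]);print(i,w@tx,w@ty)"
```

```text
0 -29.521433278408505 -26.41770196645565
1 -28.24421662062274 -27.779024955662827
2 -26.904290738736773 -29.078671562599325
3 -25.504630603291794 -30.31375624678723
4 -24.048343809809975 -31.481536811362535
5 -22.53866367915529 -32.57942049143793
6 -20.978942078752684 -33.60496971068922
7 -19.372641980604055 -34.55590749338436
```

Call:
play_rows([
  [-0.03,-0.026,0,0,0,-2.7,0],
  [-0.028,-0.028,0,0,0,-2.7,0],
  [-0.027,-0.029,0,0,0,-2.7,0],
  [-0.026,-0.03,0,0,0,-2.7,0],
  [-0.024,-0.031,0,0,0,-2.7,0],
  [-0.023,-0.033,0,0,0,-2.7,0],
  [-0.021,-0.034,0,0,0,-2.7,0],
  [-0.019,-0.035,0,0,0,-2.7,0],
])

```text
clock: 2.38
ee_pos: [527.8, -32.8, 338.5]
eef_rot: [0.006, 0.024, 1.0, 0.001]
ft_force: [0.4, 0.7, -0.3]
width: 0.9
```

```bash
python3 - <<'E'
from st import *
import cv2,pickle
s,R=S(); c=camera('wrist'); s2,_=S()
cv2.imwrite('pics/wrist1.png',c['frame'][:,:,::-1]); pickle.dump((s['ee_pos'],R,c['K'],c['tool_from_camera']),open('w1.pkl','wb'))
E
```

```text
t 2.38 p [527.8 -32.8 338.5] tilt [ 0.013  0.002 -1.   ] ty yaw 87.3 F [ 0.4  0.7 -0.3] M [ 0.01 -0.03  0.1 ] w 0.9 q [-0.28  0.27  1.52  0.01  1.34 -1.8 ]
t 2.43 p [532.  -40.7 338.5] tilt [ 0.017 -0.006 -1.   ] ty yaw 87.13 F [ 4.5 -4.   1.3] M [-0.2  -0.17  0.05] w 0.5 q [-0.29  0.27  1.52 -0.    1.33 -1.81]
```

View pics/wrist1.png

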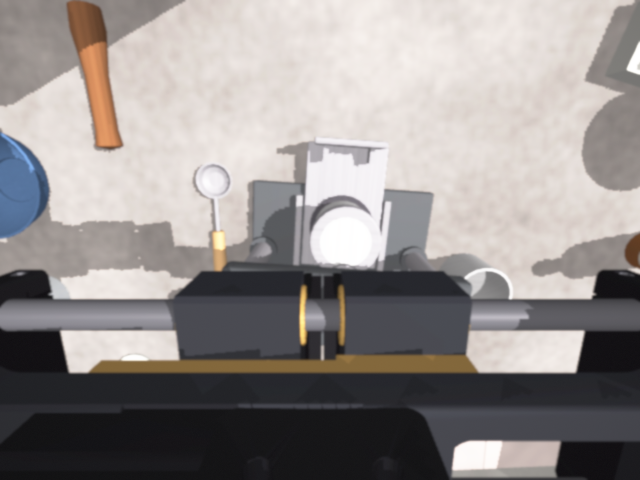

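Call:
play_rows([
  [0.025,0.008,0,0,0,0,0],
  [0.025,0.008,0,0,0,0,0],
  [0.025,0.008,0,0,0,0,0],
  [0.02,0.008,0,0,0,0,0],
  [0.012,0.006,0,0,0,0,0],
  [0.006,0.002,0,0,0,0,0],
  [0,0,0,0,0,0,0],
  [0,0,0,0,0,0,0],
])

```text
clock: 3.1
ee_pos: [419.6, 0.7, 334.9]
eef_rot: [0.01, 0.032, 0.999, -0.003]
ft_force: [0.2, -0.5, -0.2]
width: 0.5
```

```bash
python3 - <<'E'
from st import *
import cv2,pickle
s,R=S(); c=camera('wrist'); s2,_=S()
cv2.imwrite('pics/wrist2.png',c['frame'][:,:,::-1]); pickle.dump((s['ee_pos'],R,c['K'],c['tool_from_camera']),open('w2.pkl','wb'))
f=cv2.resize(c['frame'][170:380,200:470,::-1],None,fx=2.85,fy=2.85,interpolation=2); cv2.imwrite('pics/wrist2z.png',f)
E
```

```text
t 3.1 p [419.6   0.7 334.9] tilt [ 0.02  -0.007 -1.   ] ty yaw 86.29 F [ 0.2 -0.5 -0.2] M [ 0.05 -0.03  0.01] w 0.5 q [-0.26  0.09  1.76 -0.    1.27 -1.77]
t 3.15 p [419.8   0.6 334.9] tilt [ 0.019 -0.007 -1.   ] ty yaw 86.29 F [-0.3  0.8  0.6] M [ 0.03  0.02 -0.  ] w 0.6 q [-0.26  0.09  1.76 -0.    1.27 -1.77]
```

View pics/wrist2.png

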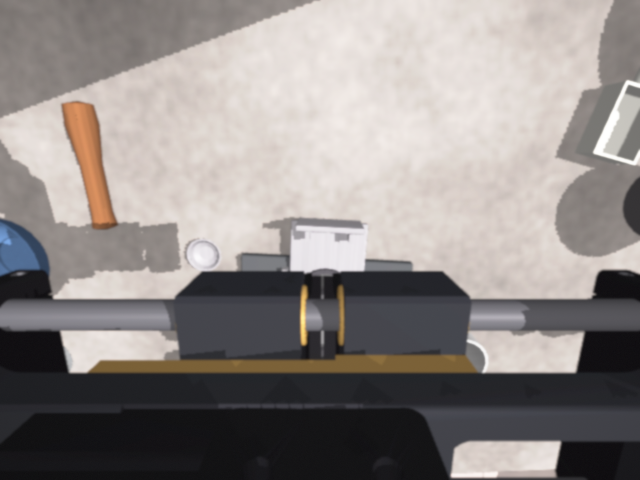

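View pics/wrist2z.png

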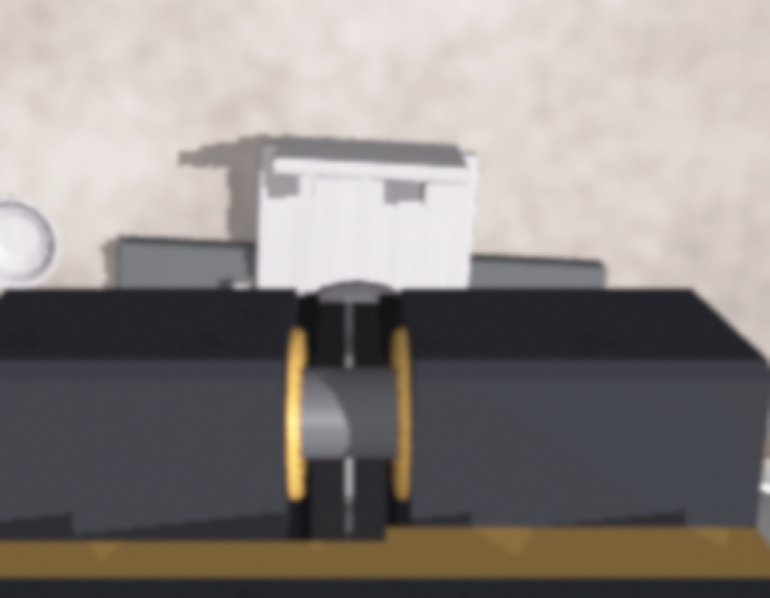

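```bash
cat > bp.py <<'E'
import numpy as np,pickle
def bp(f,uv,z):
    p,R,K,T=pickle.load(open(f,'rb')); K=np.array(K);T=np.array(T)
    d=np.array([(uv[0]-K[0,2])/K[0,0],-(uv[1]-K[1,2])/K[1,1],-1.])
    d=R@(T[:3,:3]@d); o=p+R@T[:3,3]; return o+d*(z-o[2])/d[2]
E
python3 - <<'E'
from bp import *
g=lambda u,v:((u+.5)/2.85-.5+200,(v+.5)/2.85-.5+170)
for nm,uv,z in [('pl-',(272,158),75),('pl+',(472,167),75),('b-',(118,238),16),('b+',(603,262),16)]: print(nm,bp('w2.pkl',g(*uv),z).round(1))
# w1: plate top-front, base front corners, lid centre
for nm,uv,z in [('pl-',(316,141),75),('pl+',(386,144),75),('b-',(253,181),16),('b+',(432,194),16),('lid',(345,238),113)]: print(nm,bp('w1.pkl',uv,z).round(1))
E
```

```text
pl- [437.6 -37.8  75. ]
pl+ [447.5  51.5  75. ]
b- [ 487.4 -128.1   16. ]
b+ [516.9 125.   16. ]
pl- [443.1 -36.3  75. ]
pl+ [450.7  48.1  75. ]
b- [ 490.7 -129.1   16. ]
b+ [521.6 125.   16. ]
lid [555.9  -7.4 113. ]
```

Call:
play_rows([
  [0,0.001,0.02,-0.4,1.2,2.8,0],
  [0,0.001,0.035,0,0,0,0],
  [0,0.001,0.035,0,0,0,0],
  [0,0.001,0.035,0,0,0,0],
  [0,0.001,0.035,0,0,0,0],
  [0,0.001,0.035,0,0,0,0],
  [0,0.001,0.035,0,0,0,0],
  [0,0,0.02,0,0,0,0],
])

```text
clock: 3.82
ee_pos: [445.4, 0.6, 82.8]
eef_rot: [0.018, 0.059, 0.998, -0.003]
ft_force: [-0.5, 0.5, 0.4]
width: 0.6
```

```bash
cat > tgt.py <<'E'
from st import *
import sys
AX=np.array([603.5,-12.7]); YAW=-0.1134
c_,s_=np.cos(YAW),np.sin(YAW); RP=np.array([[c_,-s_],[s_,c_]])
def w(lx,ly,z): return np.r_[AX+RP@[lx,ly],z]
def loc(p): return np.r_[RP.T@(p[:2]-AX),p[2]]
def to(lx,ly,z):
    s,R=S(); print('local',loc(s['ee_pos']).round(1),'shift tool',(R.T@(w(lx,ly,z)-s['ee_pos'])).round(1),'Floc',(RP.T@s['ft_force'][:2]).round(1))
    # turn to fix orientation: tool x=-press x, y=+press y
    G=np.c_[np.r_[-RP[:,0],0],np.r_[RP[:,1],0],[0,0,-1]]
    print('turn',np.degrees(Rn.from_matrix(R.T@G).as_rotvec()).round(2))
if __name__=='__main__': to(*map(float,sys.argv[1:4]))
E
python3 tgt.py -183 0 45
```

```text
t 3.82 p [445.4   0.6  82.8] tilt [ 0.035 -0.009 -0.999] ty yaw 83.25 F [-0.5  0.5  0.4] M [ 0.05  0.04 -0.01] w 0.6 q [-0.25  0.54  2.03  0.    0.54 -1.7 ]
local [-158.6   -4.7   82.8] shift tool [25.8  4.7 36.8] Floc [-0.5  0.4]
turn [-0.26  2.07 -0.24]
```

Call:
play_rows([
  [0.012,0.002,0,-0.3,1,-0.2,0],
  [0.012,0.002,0,0,1,0,0],
  [0.006,0,0,0,0,0,0],
  [0,0,0,0,0,0,0],
  [0,0,0.008,0,0,0,0],
  [0,0,0.015,0,0,0,0],
  [0,0,0.015,0,0,0,0],
  [0,0,0,0,0,0,0],
])

```text
clock: 4.48
ee_pos: [419.3, 6.8, 43.8]
eef_rot: [0.004, 0.057, 0.998, -0.0]
ft_force: [0.2, 0.3, 0.7]
width: 0.4
```

```bash
python3 tgt.py -183 0 45
```

```text
t 4.48 p [419.3   6.8  43.8] tilt [ 0.007 -0.001 -1.   ] ty yaw 83.45 F [0.2 0.3 0.7] M [0.01 0.08 0.04] w 0.4 q [-0.25  0.62  2.09  0.    0.42 -1.71]
local [-185.2   -1.4   43.8] shift tool [-2.2  1.4 -1.2] Floc [0.2 0.3]
turn [-0.01  0.42 -0.05]
```

Call:
play_rows([
  [-0.006,0,0,0,0,0,0],
  [-0.006,0,0,0,0,0,0],
  [-0.006,0,0,0,0,0,0],
  [-0.006,0,0,0,0,0,0],
  [-0.006,0,0,0,0,0,0],
  [-0.006,0,0,0,0,0,0],
  [-0.004,0,0,0,0,0,0],
  [-0.003,0,0,0,0,0,0],
])

```text
clock: 5.15
ee_pos: [460.7, 2.7, 46.5]
eef_rot: [-0.001, 0.057, 0.998, 0.0]
ft_force: [-4.5, -0.9, -2.2]
width: 0.5
```

```bash
python3 tgt.py -128.5 0 45
```

```text
t 5.15 p [460.7   2.7  46.5] tilt [-0.003  0.001 -1.   ] ty yaw 83.5 F [-4.5 -0.9 -2.2] M [-0.02  0.56  0.03] w 0.5 q [-0.24  0.63  1.98  0.    0.53 -1.7 ]
local [-143.7   -0.8   46.5] shift tool [-15.2   0.8   1.4] Floc [-4.4 -1.4]
turn [ 0.03 -0.16  0.  ]
```

In contact and sliding (4.4 N). Continue in small steps.

Call:
play_rows([
  [-0.003,0,0,0,0,0,0],
  [-0.003,0,0,0,0,0,0],
  [-0.003,0,0,0,0,0,0],
  [-0.003,0,0,0,0,0,0],
  [-0.003,0,0,0,0,0,0],
  [-0.002,0,0,0,0,0,0],
  [-0.002,0,0,0,0,0,0],
  [-0.002,0,0,0,0,0,0],
])

```text
clock: 5.82
ee_pos: [474.2, 1.2, 46.5]
eef_rot: [-0.012, 0.056, 0.998, 0.001]
ft_force: [-6.9, -2.4, 3.5]
width: 0.4
```

```bash
python3 tgt.py -128.5 0 45
```

```text
t 5.82 p [474.2   1.2  46.5] tilt [-0.023  0.003 -1.   ] ty yaw 83.63 F [-6.9 -2.4  3.5] M [-0.19  1.02 -0.04] w 0.4 q [-0.23  0.65  1.93 -0.    0.59 -1.69]
local [-130.1   -0.8   46.5] shift tool [-1.6  0.8  1.5] Floc [-6.6 -3.1]
turn [ 0.04 -1.34  0.13]
```

Call:
play_rows([
  [-0.002,0,0,0,-0.5,0,0],
  [-0.002,0,0,0,-0.5,0,0],
  [-0.002,0,0,0,-0.3,0,0],
  [-0.002,0,0,0,0,0,0],
  [-0.002,0,0,0,0,0,0],
  [-0.002,0,0,0,0,0,0],
  [-0.002,0,0,0,0,0,0],
  [-0.002,0,0,0,0,0,0],
])

```text
clock: 6.48
ee_pos: [473.8, 1.3, 46.7]
eef_rot: [-0.018, 0.054, 0.998, 0.002]
ft_force: [-6.6, -0.9, 3.4]
width: 0.6
```

```bash
python3 tgt.py -128.5 0 45
```

```text
t 6.48 p [473.8   1.3  46.7] tilt [-0.035  0.005 -0.999] ty yaw 83.8 F [-6.6 -0.9  3.4] M [-0.19  1.04  0.02] w 0.6 q [-0.23  0.65  1.92 -0.01  0.61 -1.69]
local [-130.4   -0.8   46.7] shift tool [-2.   0.8  1.6] Floc [-6.5 -1.6]
turn [ 0.06 -2.05  0.3 ]
```

Call:
play_rows([
  [-0.004,0,0,0,-1,0,0],
  [-0.005,0,0,0,-1,0,0],
  [-0.006,0,0,0,0,0,0],
  [-0.006,0,0,0,0,0,0],
  [-0.006,0,0,0,0,0,0],
  [-0.006,0,0,0,0,0,0],
  [-0.006,0,0,0,0,0,0],
  [-0.006,0,0,0,0,0,0],
])

```text
clock: 7.15
ee_pos: [472.2, 3.1, 44.9]
eef_rot: [-0.05, 0.05, 0.997, 0.005]
ft_force: [-13.1, -1.8, 9.8]
width: 0.1
```

```bash
python3 tgt.py -128.5 0 45; python3 - <<'E'
from station import *
import cv2
c=camera('side'); f=c['frame'][:,:,::-1]; cv2.imwrite('pics/side2.png',cv2.resize(f[180:330,270:430],None,fx=4,fy=4,interpolation=2))
E
```

```text
t 7.15 p [472.2   3.1  44.9] tilt [-0.099  0.015 -0.995] ty yaw 84.21 F [-13.1  -1.8   9.8] M [-0.33  1.92 -0.02] w 0.1 q [-0.23  0.67  1.88 -0.01  0.7  -1.69]
local [-132.2    0.8   44.9] shift tool [-3.7 -0.8 -0.4] Floc [-12.8  -3.2]
turn [ 0.24 -5.75  0.72]
```

View pics/side2.png

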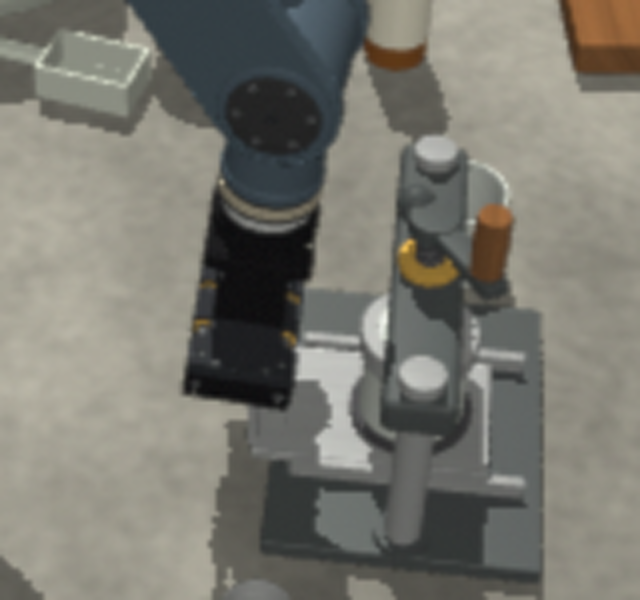

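Call:
play_rows([
  [0.015,0,0,0,0,0,0],
  [0.02,0,0,0,-3,0,0],
  [0.015,0,-0.01,0,-2.7,0.5,0],
  [0,0,-0.036,0,0,0,0],
  [0,0,-0.04,0,0,0,0],
  [0,0,-0.04,0,0,0,25],
  [0,0,-0.04,0,0,0,50],
  [0,0,-0.04,0,0,0,55],
])

```text
clock: 7.87
ee_pos: [427.7, 5.9, 258.8]
eef_rot: [0.011, 0.056, 0.998, 0.002]
ft_force: [1.3, -1.0, -0.9]
width: 13.4
```

```bash
python3 - <<'E'
from tgt import *
print(loc(np.array([634.5,-65.5,0])))
lx,ly,_=loc(np.array([634.5,-65.5,0]))
to(lx,ly,330)
import cv2
c=camera('side'); f=c['frame'][:,:,::-1]; cv2.imwrite('pics/side3f.png',f); cv2.imwrite('pics/side3.png',cv2.resize(f[210:330,305:415],None,fx=5,fy=5,interpolation=2))
c=camera('scene'); f=c['frame'][:,:,::-1]; cv2.imwrite('pics/scene3f.png',f); cv2.imwrite('pics/scene3.png',cv2.resize(f[220:340,290:420],None,fx=5,fy=5,interpolation=2))
E
```

```text
[ 36.77558577 -48.95300084   0.        ]
t 7.87 p [427.7   5.9 258.8] tilt [ 0.021  0.002 -1.   ] ty yaw 83.55 F [ 1.3 -1.  -0.9] M [-0.02  0.01  0.02] w 13.4 q [-0.25  0.2   1.87  0.01  1.06 -1.72]
local [-176.8   -1.4  258.8] shift tool [-215.   -47.4  -66.9] Floc [ 1.4 -0.8]
turn [0.26 1.21 0.04]
```

View pics/side3.png

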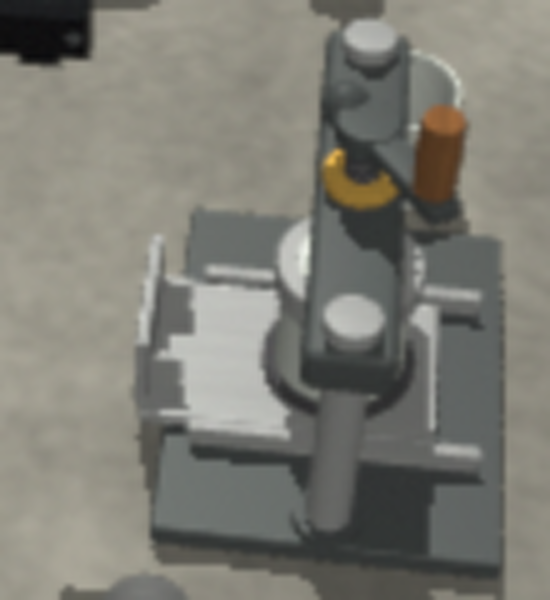

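View pics/scene3.png

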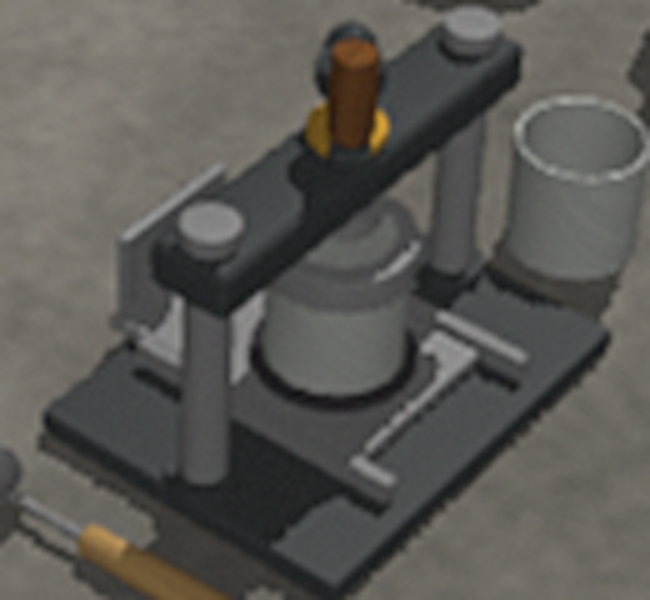

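```bash
python3 - <<'E' 
from fit import *
import cv2
pp=[603.5,-12.7,-0.1134]
for nm,a,b in [('ball',(350,55),(345,97)),('yellow',(347,128),(360,180))]:
    w,e=tri([('scene',px('scene',a)),('side',px('side',b))]); print(nm,w.round(1),e.round(1))
for n in O:
    im=cv2.imread(f'pics/{n}3f.png'); x,y=O[n]; 
    im=cv2.resize(im[y:y+120,x:x+130],None,fx=5,fy=5,interpolation=2)
    for z,r,c in [(106,43,(0,0,255)),(113,43,(0,255,0)),(120,43,(255,0,0)),(124.7,22,(0,255,255))]:
        pts=[T(pp,(r*np.cos(t),r*np.sin(t),z)) for t in np.linspace(0,6.28,60)]
        cv2.polylines(im,[np.int32(((proj(n,pts)-O[n])+.5)*5)],True,c,1)
    cv2.imwrite(f'pics/lid_{n}.png',im)
E
```

```text
[ 6.05185575e+02 -1.23736435e+01 -1.11362081e-01] -6.380577223870451
[[-1.0, -1.3], [-0.6, 2.1], [1.2, -0.3], [-2.2, 0.6], [0.9, 0.2], [1.6, -1.4], [-0.7, 0.3], [0.7, 3.0], [-0.2, -0.6], [-0.2, -0.2], [1.3, 0.3], [-0.2, -1.4], [-0.5, -2.4]]
sl top [635.3 -66.4 277.6] [ 35.9 -50.4 277.6] r 61.9 crank 0.95 [-0.1  0.2  0.  -0.2]
sl bot [636.8 -65.7 221. ] [ 37.3 -49.5 221. ] r 62.0 crank 0.92 [ 0. -0. -0.  0.]
plate top -y [449.3 -63.7  76.8] [-149.2  -68.4   76.8] r 164.1 crank 2.71 [-3.3  5.4  0.9 -6.5]
plate top +y [451.7  50.   72.7] [-159.4   45.    72.7] r 165.7 crank -2.87 [-0.2  0.3  0.1 -0.4]
ball [594.7   8.4 217.4] [ 0.6 -1.1 -0.2  1.4]
yellow [605.1 -13.8 183.3] [-0.3  0.5  0.1 -0.7]
```

View pics/lid_scene.png

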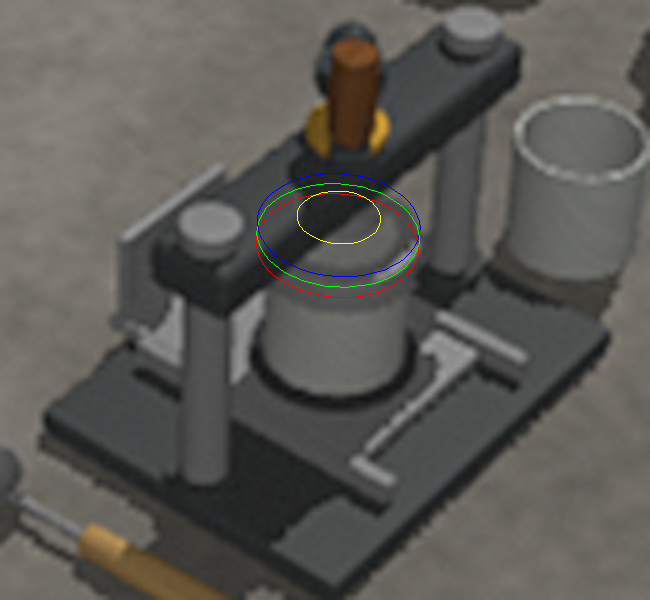

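View pics/lid_side.png

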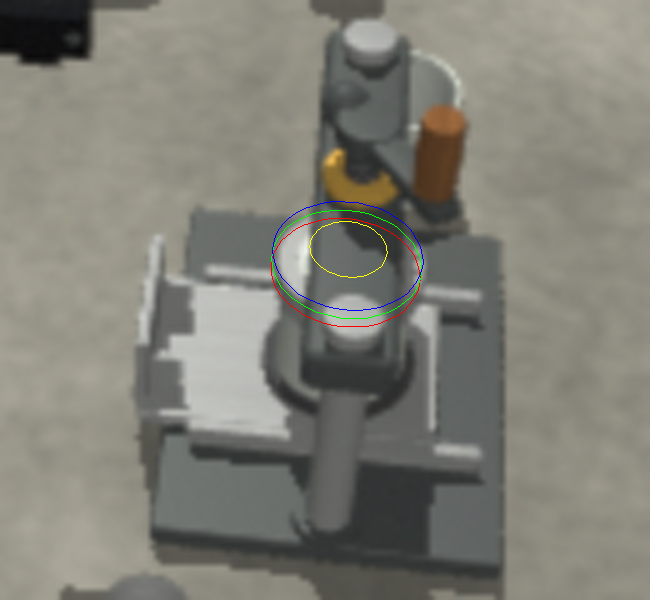

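```bash
sed -i 's/AX=.*;/AX=np.array([605,-13.2]);/' tgt.py; python3 - <<'E'
from tgt import *
print(loc(np.array([635,-65.2,0])))
to(37,-48,325)
E
```

```text
[ 35.69148297 -48.27129627   0.        ]
t 7.97 p [432.9   4.7 263.2] tilt [ 0.037 -0.002 -0.999] ty yaw 83.58 F [ 0.2 -1.2  0.2] M [-0.    0.   -0.04] w 20.9 q [-0.25  0.19  1.86  0.01  1.05 -1.72]
local [-173.    -1.7  263.2] shift tool [-212.1  -46.5  -54.1] Floc [ 0.3 -1.2]
turn [0.12 2.13 0.07]
```

Call:
play_rows([
  [0,0,-0.035,0,1,0,60],
  [-0.01,-0.005,-0.025,0,1,0,60],
  [-0.035,-0.008,0,0,0,0,60],
  [-0.035,-0.008,0,0,0,0,60],
  [-0.035,-0.008,0,0,0,0,60],
  [-0.035,-0.008,0,0,0,0,60],
  [-0.03,-0.006,0,0,0,0,60],
  [-0.015,-0.003,0,0,0,0,60],
])

```text
clock: 8.63
ee_pos: [633.5, -64.4, 334.3]
eef_rot: [0.018, 0.055, 0.998, -0.001]
ft_force: [-0.6, -0.3, -0.2]
width: 52.1
```

```bash
python3 tgt.py 36 -48.3 325
```

```text
t 8.63 p [633.5 -64.4 334.3] tilt [ 0.035 -0.004 -0.999] ty yaw 83.72 F [-0.6 -0.3 -0.2] M [0.03 0.01 0.  ] w 52.1 q [-0.28  0.43  1.29  0.01  1.39 -1.74]
local [ 34.1 -47.7 334.3] shift tool [-1.6 -0.6  9.4] Floc [-0.5 -0.4]
turn [0.02 2.03 0.22]
```

Call:
play_rows([
  [-0.001,0,0.005,0,1.0,0.2,58],
  [0,0,0.01,0,1.0,0,58],
  [0,0,0.01,0,0,0,58],
  [0,0,0.008,0,0,0,58],
  [0,0,0,0,0,0,58],
  [0,0,0,0,0,0,58],
  [0,0,0,0,0,0,58],
  [0,0,0,0,0,0,58],
])

```text
clock: 9.3
ee_pos: [635.1, -63.8, 294.1]
eef_rot: [-0.002, 0.056, 0.998, 0.001]
ft_force: [-0.3, 1.3, 0.4]
width: 50.5
```

```bash
python3 tgt.py 36 -48.3 240;python3 - <<'E'
from station import *
import cv2
c=camera('side'); a=cv2.resize(c['frame'][140:290,325:445,::-1],(400,500),interpolation=2)
c=camera('scene'); b=cv2.resize(c['frame'][140:290,290:410,::-1],(400,500),interpolation=2)
import numpy as np
cv2.imwrite('pics/pre.png',np.hstack([a,b]))
E
```

```text
t 9.3 p [635.1 -63.8 294.1] tilt [-0.004  0.002 -1.   ] ty yaw 83.52 F [-0.3  1.3  0.4] M [ 0.02 -0.   -0.  ] w 50.5 q [-0.28  0.48  1.31  0.    1.36 -1.73]
local [ 35.6 -46.9 294.1] shift tool [-0.6 -1.5 54.1] Floc [-0.4  1.2]
turn [ 0.09 -0.23  0.02]
```

View pics/pre.png

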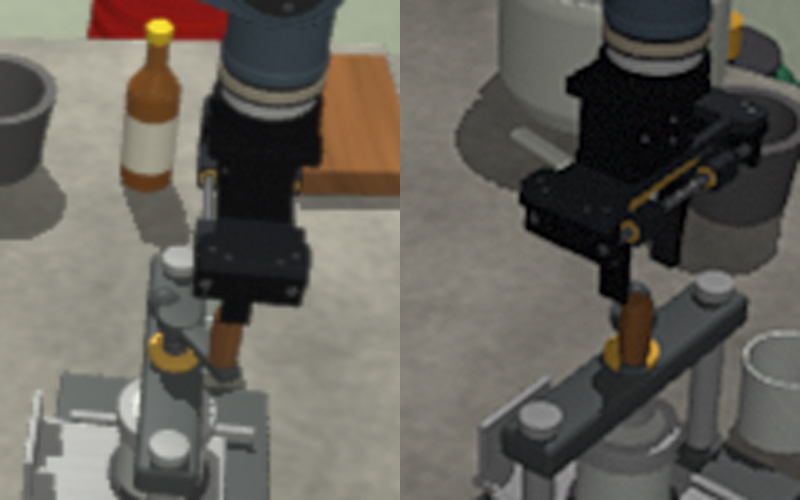

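Call:
play_rows([
  [0,-0.001,0.012,0,0,0,58],
  [0,0,0.013,0,0,0,58],
  [0,0,0.013,0,0,0,58],
  [0,0,0.01,0,0,0,58],
  [0,0,0.005,0,0,0,58],
  [0,0,0,0,0,0,40],
  [0,0,0,0,0,0,20],
  [0,0,0,0,0,0,0],
])

```text
clock: 10.07
ee_pos: [638.0, -65.5, 245.5]
eef_rot: [0.005, 0.056, 0.998, -0.001]
ft_force: [0.6, 0.7, -0.3]
width: 37.9
```

```bash
python3 tgt.py 36 -48.3 238
```

```text
t 10.07 p [638.  -65.5 245.5] tilt [ 0.009 -0.002 -1.   ] ty yaw 83.54 F [ 0.6  0.7 -0.3] M [ 0.03  0.03 -0.  ] w 37.9 q [-0.28  0.52  1.37  0.    1.24 -1.74]
local [ 38.7 -48.2 245.5] shift tool [ 2.8 -0.   7.4] Floc [0.5 0.8]
turn [-0.03  0.52  0.03]
```

Call:
play_rows([
  [0.002,0,0.004,0,0.4,0,42],
  [0.001,0,0.003,0,0,0,42],
  [0,0,0.001,0,0,0,0],
  [0,0,0,0,0,0,0],
  [0,0,0,0,0,0,0],
  [0,0,0,0,0,0,0],
  [0,0,0,0,0,0,0],
  [0,0,0,0,0,0,0],
])

```text
clock: 10.73
ee_pos: [635.8, -64.8, 238.7]
eef_rot: [0.002, 0.056, 0.998, -0.0]
ft_force: [-0.5, 0.8, -0.8]
width: 23.1
```

```bash
python3 tgt.py 36 -48.3 238;python3 - <<'E'
from station import *
import cv2
c=camera('side'); a=cv2.resize(c['frame'][140:290,325:445,::-1],(400,500),interpolation=2)
c=camera('scene'); b=cv2.resize(c['frame'][140:290,290:410,::-1],(400,500),interpolation=2)
import numpy as np
cv2.imwrite('pics/gr.png',np.hstack([a,b]))
E
```

```text
t 10.73 p [635.8 -64.8 238.7] tilt [ 0.005 -0.001 -1.   ] ty yaw 83.55 F [-0.5  0.8 -0.8] M [0.12 0.06 0.04] w 23.1 q [-0.28  0.53  1.38  0.    1.23 -1.73]
local [ 36.4 -47.8 238.7] shift tool [ 0.4 -0.5  0.7] Floc [-0.6  0.8]
turn [-0.01  0.28  0.04]
```

View pics/gr.png

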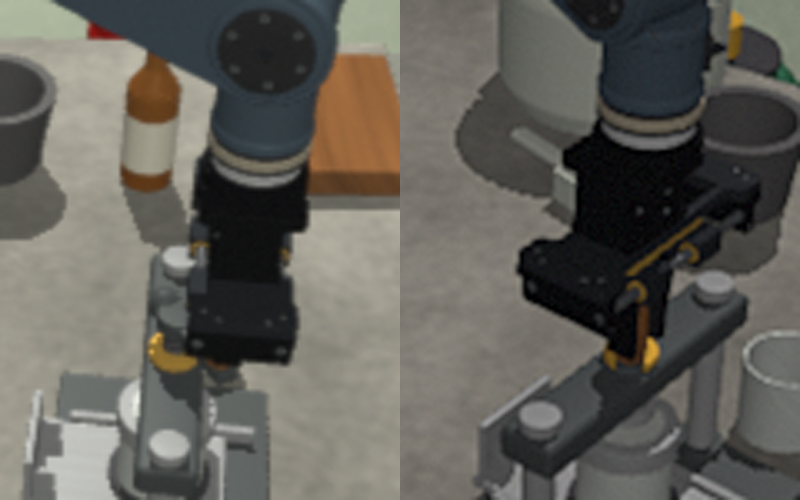

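```bash
cat > cr.py <<'E'
from tgt import *
import json
C=np.array(json.load(open('c.json'))) if __import__('os').path.exists('c.json') else np.zeros(2)
def run(deg,n=8,lead=0):
    s,R=S(); l=loc(s['ee_pos']); v=l[:2]-C; th=np.arctan2(-v[1],v[0]); F=RP.T@s['ft_force'][:2]
    t=np.array([-np.sin(th),-np.cos(th)]); rr=np.array([np.cos(th),-np.sin(th)])
    print('theta deg %.2f r %.2f z %.1f | Ft(resist) %.2f Fr %.2f Fz %.2f'%(np.degrees(th),np.hypot(*v),l[2],-F@t,F@rr,s['ft_force'][2]))
    open('log.txt','a').write(json.dumps([s['clock'],*l.tolist(),*F.tolist(),s['ft_force'][2]])+'\n')
    G=np.c_[np.r_[-RP[:,0],0],np.r_[RP[:,1],0],[0,0,-1]]; print('turn',np.degrees(Rn.from_matrix(R.T@G).as_rotvec()).round(2))
    d=np.radians(deg); rows=[]
    for i in range(n):
        a=th+i*d;b=a+d; dl=60*np.array([np.cos(b)-np.cos(a),-np.sin(b)+np.sin(a)]); w3=np.r_[RP@dl,-16/(2*np.pi)*d]; q=R.T@w3
        rows.append((np.round(q,2)).tolist())
    print(rows)
if __name__=='__main__': run(float(sys.argv[1]))
E
python3 cr.py 6
```

```text
t 10.83 p [635.8 -64.8 238.8] tilt [ 0.005 -0.001 -1.   ] ty yaw 83.55 F [-0.4 -0.1  0.1] M [ 0.1   0.02 -0.04] w 22.9 q [-0.28  0.53  1.38  0.    1.23 -1.73]
theta deg 52.68 r 60.12 z 238.8 | Ft(resist) -0.39 Fr -0.08 Fz 0.07
turn [-0.01  0.28  0.04]
[[5.19, -3.54, 0.24], [5.53, -2.98, 0.24], [5.81, -2.38, 0.24], [6.03, -1.76, 0.24], [6.18, -1.12, 0.24], [6.26, -0.47, 0.24], [6.28, 0.19, 0.24], [6.22, 0.84, 0.24]]
```

Call:
play_rows([
  [0.0052,-0.0035,0.0002,0,0,0,0],
  [0.0055,-0.003,0.0002,0,0,0,0],
  [0.0058,-0.0024,0.0002,0,0,0,0],
  [0.006,-0.0018,0.0002,0,0,0,0],
  [0.0062,-0.0011,0.0002,0,0,0,0],
  [0.0063,-0.0005,0.0002,0,0,0,0],
  [0.0063,0.0002,0.0002,0,0,0,0],
  [0.0062,0.0008,0.0002,0,0,0,0],
])

```text
clock: 11.5
ee_pos: [584.7, -67.0, 236.5]
eef_rot: [0.005, 0.057, 0.998, 0.004]
ft_force: [4.5, 4.6, -3.2]
width: 23.1
```

```bash
python3 cr.py 5
```

```text
t 11.5 p [584.7 -67.  236.5] tilt [ 0.01   0.008 -1.   ] ty yaw 83.48 F [ 4.5  4.6 -3.2] M [ 0.76 -0.56 -0.03] w 23.1 q [-0.31  0.46  1.52  0.01  1.16 -1.77]
theta deg 104.16 r 57.45 z 236.5 | Ft(resist) 2.63 Fr -5.91 Fz -3.23
turn [ 0.54  0.54 -0.03]
[[5.02, 1.5, 0.19], [4.87, 1.93, 0.19], [4.68, 2.34, 0.2], [4.46, 2.74, 0.21], [4.2, 3.12, 0.21], [3.91, 3.48, 0.22], [3.6, 3.8, 0.22], [3.25, 4.1, 0.23]]
```

```bash
echo '[0,2.3]'>c.json; python3 cr.py 5 | tail -1
```

```text
[[5.03, 1.45, 0.19], [4.89, 1.88, 0.19], [4.7, 2.3, 0.2], [4.48, 2.7, 0.21], [4.23, 3.08, 0.21], [3.95, 3.44, 0.22], [3.63, 3.77, 0.22], [3.29, 4.07, 0.23]]
```

Call:
play_rows([
  [0.005,0.0015,0.0003,0.2,0.2,0,0],
  [0.0049,0.0019,0.0003,0.2,0.2,0,0],
  [0.0047,0.0023,0.0003,0,0,0,0],
  [0.0045,0.0027,0.0003,0,0,0,0],
  [0.0042,0.0031,0.0003,0,0,0,0],
  [0.004,0.0034,0.0003,0,0,0,0],
  [0.0036,0.0038,0.0003,0,0,0,0],
  [0.0033,0.0041,0.0003,0,0,0,0],
])

```text
clock: 12.17
ee_pos: [555.4, -40.1, 234.9]
eef_rot: [0.009, 0.057, 0.998, -0.001]
ft_force: [5.2, 1.6, -3.0]
width: 23.3
```

```bash
python3 cr.py 3
```

```text
t 12.17 p [555.4 -40.1 234.9] tilt [ 0.019 -0.002 -1.   ] ty yaw 83.41 F [ 5.2  1.6 -3. ] M [ 0.25 -0.74 -0.01] w 23.3 q [-0.27  0.41  1.61  0.    1.1  -1.73]
theta deg 143.18 r 57.78 z 234.9 | Ft(resist) 1.25 Fr -5.26 Fz -2.95
turn [ 0.    1.08 -0.09]
[[1.82, 2.56, 0.1], [1.69, 2.65, 0.1], [1.54, 2.74, 0.1], [1.4, 2.81, 0.11], [1.25, 2.88, 0.11], [1.1, 2.94, 0.11], [0.94, 3.0, 0.12], [0.78, 3.04, 0.12]]
```

```bash
cat > fc.py <<'E'
import json,numpy as np
from scipy.optimize import least_squares
D=np.array([json.loads(l) for l in open('log.txt')])
for lab,f,x0 in [('r60',lambda c:np.hypot(D[:,1]-c[0],D[:,2]-c[1])-60,[0,0]),('free',lambda c:np.hypot(D[:,1]-c[0],D[:,2]-c[1])-c[2],[0,0,60])]:
    s=least_squares(f,x0); print(lab,s.x.round(2),s.fun.round(2))
E
python3 fc.py
```

```text
r60 [2.94 1.89] [-0.06  0.05  0.05 -0.07]
free [ 2.88  1.49 59.65] [0. 0. 0. 0.]
```

```bash
echo '[2.9,1.8]'>c.json; python3 cr.py 2.5
```

```text
t 12.17 p [555.4 -40.1 234.9] tilt [ 0.019 -0.002 -1.   ] ty yaw 83.41 F [ 5.2  1.6 -3. ] M [ 0.25 -0.74 -0.01] w 23.3 q [-0.27  0.41  1.61  0.    1.1  -1.73]
theta deg 145.23 r 59.84 z 234.9 | Ft(resist) 1.07 Fr -5.30 Fz -2.95
turn [ 0.    1.08 -0.09]
[[1.45, 2.18, 0.08], [1.35, 2.24, 0.09], [1.26, 2.3, 0.09], [1.15, 2.35, 0.09], [1.05, 2.4, 0.09], [0.94, 2.44, 0.09], [0.84, 2.48, 0.1], [0.73, 2.51, 0.1]]
```

Call:
play_rows([
  [0.0015,0.0022,0.0003,0,0.5,0,0],
  [0.0013,0.0022,0.0003,0,0.5,0,0],
  [0.0012,0.0023,0.0003,0,0,0,0],
  [0.0011,0.0024,0.0002,0,0,0,0],
  [0.001,0.0024,0.0002,0,0,0,0],
  [0.0009,0.0025,0.0002,0,0,0,0],
  [0,0,0,0,0,0,0],
  [0,0,0,0,0,0,0],
])

```text
clock: 12.83
ee_pos: [549.9, -25.9, 234.2]
eef_rot: [0.002, 0.057, 0.998, -0.003]
ft_force: [3.4, -0.3, -2.3]
width: 23.4
```

```bash
python3 cr.py 2.5
```

```text
t 12.83 p [549.9 -25.9 234.2] tilt [ 0.003 -0.006 -1.   ] ty yaw 83.46 F [ 3.4 -0.3 -2.3] M [ 0.1  -0.57  0.  ] w 23.4 q [-0.25  0.41  1.61 -0.01  1.12 -1.7 ]
theta deg 159.83 r 59.89 z 234.2 | Ft(resist) 1.14 Fr -3.23 Fz -2.31
turn [-0.3   0.21 -0.04]
[[0.85, 2.48, 0.09], [0.74, 2.51, 0.1], [0.63, 2.54, 0.1], [0.52, 2.57, 0.1], [0.41, 2.59, 0.1], [0.29, 2.6, 0.1], [0.18, 2.61, 0.1], [0.07, 2.62, 0.1]]
```

Call:
play_rows([
  [0.0009,0.0025,0.0003,0,0,0,0],
  [0.0008,0.0025,0.0003,0,0,0,0],
  [0.0007,0.0025,0.0003,0,0,0,0],
  [0.0006,0.0026,0.0003,0,0,0,0],
  [0.0005,0.0026,0.0002,0,0,0,0],
  [0.0003,0.0026,0.0002,0,0,0,0],
  [0,0,0,0,0,0,0],
  [0,0,0,0,0,0,0],
])

```text
clock: 13.5
ee_pos: [548.2, -10.0, 233.4]
eef_rot: [0.003, 0.057, 0.998, -0.004]
ft_force: [2.7, -1.1, -1.0]
width: 23.1
```

```bash
python3 cr.py 2.5
```

```text
t 13.5 p [548.2 -10.  233.4] tilt [ 0.005 -0.008 -1.   ] ty yaw 83.47 F [ 2.7 -1.1 -1. ] M [ 0.05 -0.43 -0.02] w 23.1 q [-0.22  0.41  1.62 -0.01  1.11 -1.67]
theta deg 175.20 r 59.95 z 233.4 | Ft(resist) 1.01 Fr -2.76 Fz -1.00
turn [-0.45  0.32 -0.04]
[[0.16, 2.61, 0.09], [0.05, 2.62, 0.09], [-0.06, 2.62, 0.09], [-0.18, 2.61, 0.09], [-0.29, 2.6, 0.09], [-0.41, 2.59, 0.09], [-0.52, 2.57, 0.09], [-0.63, 2.54, 0.09]]
```

Call:
play_rows([
  [0.0002,0.0026,0.0003,-0.2,0.2,0,0],
  [0.0001,0.0026,0.0003,-0.2,0.1,0,0],
  [0,0.0026,0.0002,0,0,0,0],
  [-0.0001,0.0026,0.0002,0,0,0,0],
  [-0.0003,0.0026,0.0002,0,0,0,0],
  [-0.0004,0.0026,0.0002,0,0,0,0],
  [0,0,0,0,0,0,0],
  [0,0,0,0,0,0,0],
])

```text
clock: 14.17
ee_pos: [550.7, 5.9, 232.7]
eef_rot: [0.0, 0.057, 0.998, -0.002]
ft_force: [2.1, -1.4, 0.9]
width: 23.4
```

```bash
python3 cr.py 2.5
```

```text
t 14.17 p [550.7   5.9 232.7] tilt [-0.    -0.003 -1.   ] ty yaw 83.52 F [ 2.1 -1.4  0.9] M [-0.21 -0.44  0.01] w 23.4 q [-0.19  0.42  1.61 -0.    1.12 -1.65]
theta deg -169.39 r 60.08 z 232.7 | Ft(resist) 0.75 Fr -2.39 Fz 0.93
turn [-0.18  0.01  0.02]
[[-0.54, 2.56, 0.1], [-0.65, 2.54, 0.1], [-0.76, 2.51, 0.1], [-0.87, 2.47, 0.1], [-0.98, 2.43, 0.1], [-1.08, 2.38, 0.1], [-1.18, 2.34, 0.1], [-1.28, 2.28, 0.1]]
```

Call:
play_rows([
  [-0.0005,0.0026,0.0001,0,0,0,0],
  [-0.0006,0.0025,0.0001,0,0,0,0],
  [-0.0008,0.0025,0.0001,0,0,0,0],
  [-0.0009,0.0025,0.0001,0,0,0,0],
  [-0.001,0.0024,0.0001,0,0,0,0],
  [-0.0011,0.0024,0.0001,0,0,0,0],
  [0,0,0,0,0,0,0],
  [0,0,0,0,0,0,0],
])

```text
clock: 14.83
ee_pos: [557.6, 21.1, 232.0]
eef_rot: [-0.0, 0.056, 0.998, -0.002]
ft_force: [1.1, -3.5, 2.6]
width: 23.4
```

```bash
python3 cr.py 2.5
```

```text
t 14.83 p [557.6  21.1 232. ] tilt [-0.001 -0.005 -1.   ] ty yaw 83.54 F [ 1.1 -3.5  2.6] M [-0.25 -0.28  0.02] w 23.4 q [-0.16  0.43  1.59 -0.01  1.12 -1.62]
theta deg -153.47 r 60.16 z 232.0 | Ft(resist) 2.29 Fr -2.81 Fz 2.60
turn [-0.27 -0.03  0.03]
[[-1.22, 2.32, 0.1], [-1.32, 2.26, 0.1], [-1.42, 2.2, 0.1], [-1.51, 2.14, 0.1], [-1.61, 2.07, 0.1], [-1.69, 2.0, 0.1], [-1.78, 1.92, 0.1], [-1.86, 1.84, 0.1]]
```

Call:
play_rows([
  [-0.0012,0.0023,0.0001,-0.2,0,0,0],
  [-0.0013,0.0022,0.0001,0,0,0,0],
  [0,0,0,0,0,0,0],
  [0,0,0,0,0,0,0],
  [0,0,0,0,0,0,0],
  [0,0,0,0,0,0,0],
  [0,0,0,0,0,0,0],
  [0,0,0,0,0,0,0],
])

```text
clock: 15.5
ee_pos: [560.7, 25.4, 231.8]
eef_rot: [-0.001, 0.056, 0.998, -0.001]
ft_force: [1.9, -2.3, 0.8]
width: 23.2
```

```bash
python3 cr.py 2.5; python3 -c "
from station import *
camera('side')"; python3 cr.py 2.5|sed -n 2p
```

```text
t 15.5 p [560.7  25.4 231.8] tilt [-0.001 -0.001 -1.   ] ty yaw 83.54 F [ 1.9 -2.3  0.8] M [-0.27 -0.39  0.  ] w 23.2 q [-0.15  0.43  1.58 -0.    1.13 -1.61]
theta deg -148.42 r 60.16 z 231.8 | Ft(resist) 0.64 Fr -2.88 Fz 0.77
turn [-0.08 -0.05  0.03]
[[-1.42, 2.2, 0.11], [-1.52, 2.14, 0.11], [-1.61, 2.07, 0.11], [-1.7, 1.99, 0.11], [-1.78, 1.92, 0.11], [-1.86, 1.84, 0.11], [-1.94, 1.76, 0.11], [-2.02, 1.67, 0.11]]
theta deg -148.46 r 60.17 z 231.8 | Ft(resist) -0.27 Fr -2.40 Fz 1.82
```

Call:
play_rows([
  [-0.0015,0.0022,0.0001,0,0,0,0],
  [-0.0016,0.0021,0.0001,0,0,0,0],
  [-0.0017,0.002,0.0001,0,0,0,0],
  [-0.0017,0.002,0.0001,0,0,0,0],
  [-0.0018,0.0019,0.0001,0,0,0,0],
  [-0.0019,0.0018,0.0001,0,0,0,0],
  [0,0,0,0,0,0,0],
  [0,0,0,0,0,0,0],
])

```text
clock: 16.22
ee_pos: [572.5, 36.9, 231.1]
eef_rot: [-0.002, 0.056, 0.998, -0.001]
ft_force: [0.3, -2.6, 2.1]
width: 23.3
```

```bash
python3 cr.py 2.5
```

```text
t 16.22 p [572.5  36.9 231.1] tilt [-0.004 -0.002 -1.   ] ty yaw 83.56 F [ 0.3 -2.6  2.1] M [-0.37 -0.21 -0.  ] w 23.3 q [-0.13  0.45  1.55 -0.    1.14 -1.59]
theta deg -132.67 r 60.25 z 231.1 | Ft(resist) 1.24 Fr -2.29 Fz 2.10
turn [-0.16 -0.19  0.06]
[[-1.97, 1.73, 0.1], [-2.04, 1.64, 0.1], [-2.11, 1.55, 0.1], [-2.17, 1.46, 0.1], [-2.24, 1.36, 0.1], [-2.29, 1.26, 0.1], [-2.35, 1.16, 0.1], [-2.39, 1.06, 0.1]]
```

Call:
play_rows([
  [-0.002,0.0017,0.0001,0,0,0,0],
  [-0.0021,0.0016,0.0001,0,0,0,0],
  [-0.0022,0.0015,0.0001,0,0,0,0],
  [-0.0022,0.0014,0.0001,0,0,0,0],
  [-0.0023,0.0013,0.0001,0,0,0,0],
  [-0.0023,0.0012,0.0001,0,0,0,0],
  [-0.0024,0.0011,0.0001,0,0,0,0],
  [0,0,0,0,0,0,0],
])

```text
clock: 16.88
ee_pos: [589.6, 45.7, 230.2]
eef_rot: [-0.003, 0.056, 0.998, -0.001]
ft_force: [0.6, -2.0, 2.1]
width: 23.1
```

```bash
python3 cr.py 2.5
```

```text
t 16.88 p [589.6  45.7 230.2] tilt [-0.006 -0.002 -1.   ] ty yaw 83.55 F [ 0.6 -2.   2.1] M [-0.32 -0.26 -0.04] w 23.1 q [-0.11  0.48  1.51 -0.    1.17 -1.57]
theta deg -114.36 r 60.32 z 230.2 | Ft(resist) 0.01 Fr -2.07 Fz 2.12
turn [-0.17 -0.34  0.05]
[[-2.41, 1.03, 0.09], [-2.45, 0.92, 0.09], [-2.49, 0.81, 0.09], [-2.52, 0.7, 0.09], [-2.55, 0.59, 0.09], [-2.57, 0.48, 0.09], [-2.59, 0.37, 0.09], [-2.61, 0.25, 0.09]]
```

Call:
play_rows([
  [-0.0024,0.001,0.0001,-0.1,-0.3,0,0],
  [-0.0025,0.0009,0.0001,0,0,0,0],
  [-0.0025,0.0008,0.0001,0,0,0,0],
  [-0.0025,0.0007,0.0001,0,0,0,0],
  [-0.0026,0.0006,0.0001,0,0,0,0],
  [-0.0026,0.0005,0.0001,0,0,0,0],
  [-0.0026,0.0004,0.0001,0,0,0,0],
  [0,0,0,0,0,0,0],
])

```text
clock: 17.55
ee_pos: [608.5, 48.6, 229.4]
eef_rot: [-0.002, 0.056, 0.998, -0.001]
ft_force: [0.3, -1.9, 4.0]
width: 23.4
```

```bash
python3 cr.py 2.5
```

```text
t 17.55 p [608.5  48.6 229.4] tilt [-0.003 -0.002 -1.   ] ty yaw 83.56 F [ 0.3 -1.9  4. ] M [-0.34 -0.06 -0.03] w 23.4 q [-0.1   0.5   1.46 -0.    1.18 -1.56]
theta deg -96.15 r 60.37 z 229.4 | Ft(resist) -0.34 Fr -1.87 Fz 3.98
turn [-0.11 -0.17  0.06]
[[-2.61, 0.22, 0.1], [-2.62, 0.11, 0.1], [-2.62, -0.01, 0.1], [-2.62, -0.12, 0.1], [-2.61, -0.24, 0.1], [-2.59, -0.35, 0.1], [-2.58, -0.46, 0.1], [-2.55, -0.57, 0.1]]
```

Call:
play_rows([
  [-0.0026,0.0002,0,0,0,0,0],
  [-0.0026,0.0001,0,0,0,0,0],
  [-0.0026,0,0,0,0,0,0],
  [-0.0026,-0.0001,0,0,0,0,0],
  [-0.0026,-0.0002,0,0,0,0,0],
  [-0.0026,-0.0004,0,0,0,0,0],
  [-0.0026,-0.0005,0,0,0,0,0],
  [0,0,0,0,0,0,0],
])

```text
clock: 18.22
ee_pos: [626.8, 45.7, 228.6]
eef_rot: [-0.004, 0.056, 0.998, -0.001]
ft_force: [-1.3, -2.8, 3.6]
width: 23.5
```

```bash
python3 cr.py 2.5
```

```text
t 18.22 p [626.8  45.7 228.6] tilt [-0.007 -0.001 -1.   ] ty yaw 83.56 F [-1.3 -2.8  3.6] M [-0.39  0.04 -0.  ] w 23.5 q [-0.1   0.53  1.41 -0.    1.21 -1.56]
theta deg -78.40 r 60.39 z 228.6 | Ft(resist) 0.31 Fr -3.08 Fz 3.60
turn [-0.1  -0.4   0.05]
[[-2.55, -0.58, 0.09], [-2.52, -0.7, 0.09], [-2.49, -0.8, 0.1], [-2.45, -0.91, 0.1], [-2.41, -1.02, 0.1], [-2.37, -1.12, 0.1], [-2.31, -1.22, 0.1], [-2.26, -1.32, 0.1]]
```

Call:
play_rows([
  [-0.0026,-0.0006,0,-0.1,-0.3,0,0],
  [-0.0025,-0.0007,0,0,0,0,0],
  [-0.0025,-0.0008,0,0,0,0,0],
  [-0.0024,-0.0009,0,0,0,0,0],
  [-0.0024,-0.001,0,0,0,0,0],
  [-0.0024,-0.0011,0,0,0,0,0],
  [-0.0023,-0.0012,0,0,0,0,0],
  [0,0,0,0,0,0,0],
])

```text
clock: 18.88
ee_pos: [643.1, 37.4, 227.9]
eef_rot: [-0.003, 0.056, 0.998, 0.001]
ft_force: [-1.3, -2.8, 3.4]
width: 23.2
```

```bash
python3 cr.py 2.5; python3 -c "
from station import *
import cv2
c=camera('scene'); cv2.imwrite('pics/gap.png',cv2.resize(c['frame'][220:320,300:420,::-1],None,fx=6,fy=6,interpolation=2))"
```

```text
t 18.88 p [643.1  37.4 227.9] tilt [-0.006  0.002 -1.   ] ty yaw 83.57 F [-1.3 -2.8  3.4] M [-0.38  0.18  0.05] w 23.2 q [-0.12  0.55  1.37  0.    1.23 -1.57]
theta deg -61.04 r 60.37 z 227.9 | Ft(resist) -0.53 Fr -3.05 Fz 3.43
turn [ 0.06 -0.33  0.07]
[[-2.26, -1.32, 0.1], [-2.2, -1.42, 0.1], [-2.14, -1.51, 0.1], [-2.07, -1.6, 0.1], [-2.0, -1.69, 0.1], [-1.92, -1.78, 0.1], [-1.84, -1.86, 0.1], [-1.76, -1.94, 0.1]]
```

View pics/gap.png

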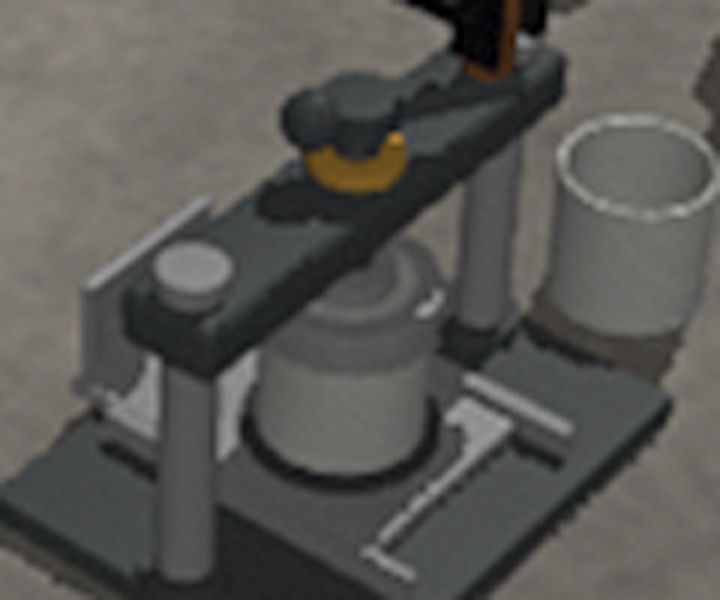

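Call:
play_rows([
  [-0.0023,-0.0013,0,0,-0.3,0,0],
  [-0.0022,-0.0014,0,0,0,0,0],
  [-0.0021,-0.0015,0,0,0,0,0],
  [-0.0021,-0.0016,0,0,0,0,0],
  [-0.002,-0.0017,0,0,0,0,0],
  [-0.0019,-0.0018,0,0,0,0,0],
  [0,0,0,0,0,0,0],
  [0,0,0,0,0,0,0],
])

```text
clock: 19.6
ee_pos: [653.4, 28.1, 227.4]
eef_rot: [-0.003, 0.056, 0.998, 0.002]
ft_force: [-3.1, 1.5, 3.7]
width: 23.4
```

```bash
python3 cr.py 2.5
```

```text
t 19.6 p [653.4  28.1 227.4] tilt [-0.005  0.005 -1.   ] ty yaw 83.59 F [-3.1  1.5  3.7] M [-0.07  0.51  0.  ] w 23.4 q [-0.13  0.56  1.35  0.    1.24 -1.59]
theta deg -47.80 r 60.36 z 227.4 | Ft(resist) 3.13 Fr -1.35 Fz 3.72
turn [ 0.26 -0.31  0.09]
[[-1.9, -1.8, 0.09], [-1.82, -1.88, 0.09], [-1.73, -1.96, 0.09], [-1.65, -2.04, 0.09], [-1.56, -2.11, 0.09], [-1.46, -2.17, 0.09], [-1.37, -2.23, 0.09], [-1.27, -2.29, 0.09]]
```

Call:
play_rows([
  [0,0,0,0.2,-0.3,0,0],
  [0,0,0,0,0,0,0],
  [0,0,0,0,0,0,0],
  [0,0,0,0,0,0,0],
  [0,0,0,0,0,0,0],
  [-0.002,-0.0019,0,0,0,0,0],
  [-0.002,-0.002,0,0,0,0,0],
  [-0.0019,-0.0021,0,0,0,0,0],
])

```text
clock: 20.27
ee_pos: [657.3, 23.1, 227.2]
eef_rot: [-0.001, 0.056, 0.998, 0.002]
ft_force: [-3.6, 1.7, 4.0]
width: 23.4
```

```bash
python3 cr.py 2.5
```

```text
t 20.27 p [657.3  23.1 227.2] tilt [-0.003  0.004 -1.   ] ty yaw 83.63 F [-3.6  1.7  4. ] M [0.22 0.63 0.  ] w 23.4 q [-0.14  0.57  1.34  0.    1.24 -1.6 ]
theta deg -41.75 r 60.32 z 227.2 | Ft(resist) 3.48 Fr -2.00 Fz 3.95
turn [ 0.2  -0.18  0.13]
[[-1.7, -1.99, 0.1], [-1.61, -2.07, 0.1], [-1.52, -2.13, 0.1], [-1.42, -2.2, 0.1], [-1.32, -2.26, 0.1], [-1.22, -2.31, 0.1], [-1.12, -2.37, 0.1], [-1.02, -2.41, 0.1]]
```

```bash
python3 - <<'E'
s=open('cr.py').read()
s=s.replace("    G=np.c_","    M=s['ft_torque']; FM=RP.T@(np.array([-M[1],M[0]])/0.17); print('from M: Ft %.2f Fr %.2f'%(-FM@t,FM@rr))\n    G=np.c_",1)
open('cr.py','w').write(s)
E
python3 cr.py 2.5
```

```text
t 20.27 p [657.3  23.1 227.2] tilt [-0.003  0.004 -1.   ] ty yaw 83.63 F [-3.6  1.7  4. ] M [0.22 0.63 0.  ] w 23.4 q [-0.14  0.57  1.34  0.    1.24 -1.6 ]
theta deg -41.75 r 60.32 z 227.2 | Ft(resist) 3.48 Fr -2.00 Fz 3.95
from M: Ft 3.17 Fr -2.28
turn [ 0.2  -0.18  0.13]
[[-1.7, -1.99, 0.1], [-1.61, -2.07, 0.1], [-1.52, -2.13, 0.1], [-1.42, -2.2, 0.1], [-1.32, -2.26, 0.1], [-1.22, -2.31, 0.1], [-1.12, -2.37, 0.1], [-1.02, -2.41, 0.1]]
```

Call:
play_rows([
  [0,0,0,0.2,-0.2,0,0],
  [0,0,0,0,0,0,0],
  [0,0,0,0,0,0,0],
  [0,0,0,0,0,0,0],
  [-0.0018,-0.0021,0,0,0,0,0],
  [-0.0018,-0.0022,0,0,0,0,0],
  [-0.0017,-0.0023,0,0,0,0,0],
  [-0.0016,-0.0023,0,0,0,0,0],
])

```text
clock: 20.93
ee_pos: [662.5, 14.3, 226.8]
eef_rot: [-0.001, 0.055, 0.998, 0.001]
ft_force: [-3.8, 2.9, 3.7]
width: 23.2
```

```bash
python3 cr.py 2.5
```

```text
t 20.93 p [662.5  14.3 226.8] tilt [-0.003  0.003 -1.   ] ty yaw 83.64 F [-3.8  2.9  3.7] M [0.31 0.7  0.03] w 23.2 q [-0.15  0.58  1.32  0.    1.24 -1.61]
theta deg -32.04 r 60.36 z 226.8 | Ft(resist) 4.27 Fr -2.16 Fz 3.69
from M: Ft 3.45 Fr -2.94
turn [ 0.15 -0.17  0.14]
[[-1.33, -2.25, 0.1], [-1.24, -2.31, 0.1], [-1.13, -2.36, 0.1], [-1.03, -2.41, 0.1], [-0.92, -2.45, 0.1], [-0.82, -2.49, 0.1], [-0.71, -2.52, 0.1], [-0.6, -2.55, 0.1]]
```

Call:
play_rows([
  [0,0,0,0.1,-0.2,0,0],
  [0,0,0,0,0,0,0],
  [0,0,0,0,0,0,0],
  [0,0,0,0,0,0,0],
  [0,0,0,0,0,0,0],
  [-0.0015,-0.0025,0,0,0,0,0],
  [-0.0014,-0.0026,0,0,0,0,0],
  [-0.0013,-0.0026,0,0,0,0,0],
])

```text
clock: 21.6
ee_pos: [665.6, 6.5, 226.4]
eef_rot: [-0.0, 0.055, 0.998, 0.001]
ft_force: [-4.5, 2.3, 3.7]
width: 23.1
```

```bash
python3 cr.py 2.5; python3 -c "
from station import *
import cv2
c=camera('scene'); cv2.imwrite('pics/gap2.png',cv2.resize(c['frame'][220:320,300:420,::-1],None,fx=6,fy=6,interpolation=2))"
```

```text
t 21.6 p [665.6   6.5 226.4] tilt [-0.001  0.003 -1.   ] ty yaw 83.65 F [-4.5  2.3  3.7] M [0.48 0.76 0.01] w 23.1 q [-0.16  0.58  1.32  0.    1.24 -1.62]
theta deg -24.13 r 60.33 z 226.4 | Ft(resist) 3.58 Fr -3.54 Fz 3.75
from M: Ft 4.05 Fr -3.39
turn [ 0.15 -0.05  0.14]
[[-1.01, -2.41, 0.1], [-0.91, -2.46, 0.1], [-0.8, -2.49, 0.1], [-0.69, -2.53, 0.1], [-0.58, -2.55, 0.1], [-0.47, -2.58, 0.1], [-0.35, -2.59, 0.1], [-0.24, -2.61, 0.1]]
```

View pics/gap2.png

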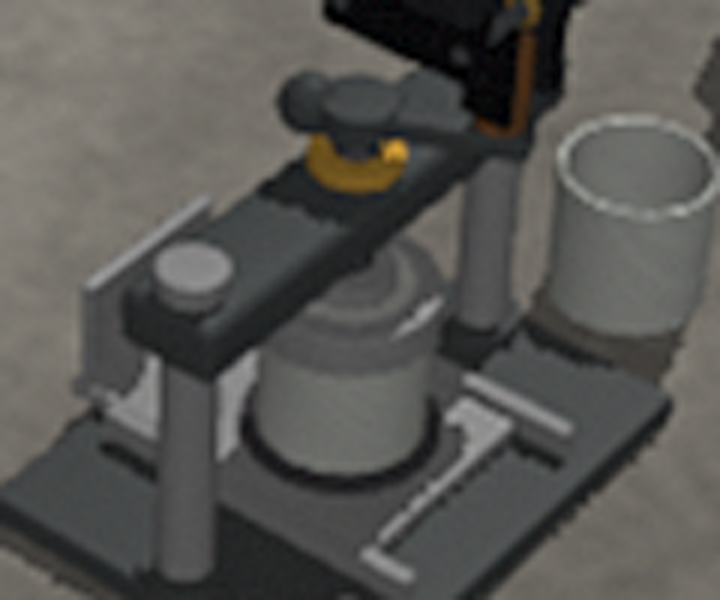

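Call:
play_rows([
  [-0.0011,-0.0025,0.0001,0.1,0,0,0],
  [-0.001,-0.0026,0.0001,0,0,0,0],
  [-0.0009,-0.0026,0.0001,0,0,0,0],
  [-0.0008,-0.0026,0.0001,0,0,0,0],
  [-0.0007,-0.0026,0,0,0,0,0],
  [-0.0006,-0.0027,0,0,0,0,0],
  [0,0,0,0,0,0,0],
  [0,0,0,0,0,0,0],
])

```text
clock: 22.32
ee_pos: [668.2, -7.6, 225.9]
eef_rot: [-0.002, 0.055, 0.998, 0.004]
ft_force: [-4.3, 3.4, 3.3]
width: 23.4
```

```bash
python3 cr.py 2.5
```

```text
t 22.32 p [668.2  -7.6 225.9] tilt [-0.004  0.008 -1.   ] ty yaw 83.64 F [-4.3  3.4  3.3] M [0.45 0.68 0.01] w 23.4 q [-0.18  0.59  1.31  0.01  1.25 -1.64]
theta deg -10.46 r 60.26 z 225.9 | Ft(resist) 3.73 Fr -4.07 Fz 3.32
from M: Ft 2.92 Fr -3.84
turn [ 0.41 -0.27  0.14]
[[-0.41, -2.59, 0.09], [-0.3, -2.6, 0.09], [-0.19, -2.61, 0.09], [-0.07, -2.62, 0.09], [0.04, -2.62, 0.09], [0.16, -2.61, 0.09], [0.27, -2.6, 0.09], [0.38, -2.59, 0.09]]
```

Call:
play_rows([
  [0,0,0,0.2,-0.3,0,0],
  [0,0,0,0.2,0,0,0],
  [0,0,0,0,0,0,0],
  [0,0,0,0,0,0,0],
  [-0.0005,-0.0032,0,0,0,0,0],
  [-0.0003,-0.0032,0,0,0,0,0],
  [-0.0002,-0.0032,0,0,0,0,0],
  [0,-0.0032,0,0,0,0,0],
])

```text
clock: 22.98
ee_pos: [668.2, -16.1, 225.5]
eef_rot: [0.0, 0.055, 0.998, 0.004]
ft_force: [-2.9, 5.6, 3.5]
width: 23.4
```

```bash
python3 cr.py 2.5; python3 -c "
from station import *
camera('side')"; python3 cr.py 2.5|sed -n 1,3p
```

```text
t 22.98 p [668.2 -16.1 225.5] tilt [ 0.001  0.009 -1.   ] ty yaw 83.68 F [-2.9  5.6  3.5] M [ 0.7   0.59 -0.05] w 23.4 q [-0.19  0.58  1.31  0.01  1.25 -1.66]
theta deg -2.37 r 60.26 z 225.5 | Ft(resist) 5.38 Fr -3.33 Fz 3.45
from M: Ft 3.83 Fr -3.78
turn [0.5  0.01 0.18]
[[-0.04, -2.62, 0.09], [0.07, -2.62, 0.09], [0.19, -2.61, 0.09], [0.3, -2.6, 0.09], [0.41, -2.59, 0.09], [0.52, -2.57, 0.09], [0.64, -2.54, 0.09], [0.75, -2.51, 0.09]]
t 23.03 p [668.1 -16.7 225.5] tilt [ 0.001  0.008 -1.   ] ty yaw 83.66 F [-3.5  3.5  4.1] M [0.62 0.55 0.  ] w 23.3 q [-0.2   0.58  1.31  0.01  1.25 -1.66]
theta deg -1.80 r 60.25 z 225.5 | Ft(resist) 3.25 Fr -3.74 Fz 4.11
from M: Ft 3.38 Fr -3.55
```

```bash
cat > lidcmp.py <<'E'
import cv2,numpy as np
from station import *
c=camera('scene'); new=c['frame'][:,:,::-1].copy(); cv2.imwrite('pics/scene_now.png',new)
up=lambda f:cv2.resize(f[220:320,300:420],None,fx=6,fy=6,interpolation=2)
I={'t8':up(cv2.imread('pics/scene3f.png')),'299':cv2.imread('pics/gap.png'),'336':cv2.imread('pics/gap2.png'),'now':up(new)}
cv2.imwrite('pics/lidstack.png',np.hstack([cv2.resize(I[k][210:400,230:470],None,fx=.82,fy=2.5) for k in I]))
E
python3 lidcmp.py
```

```text
(no output)
```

View pics/lidstack.png

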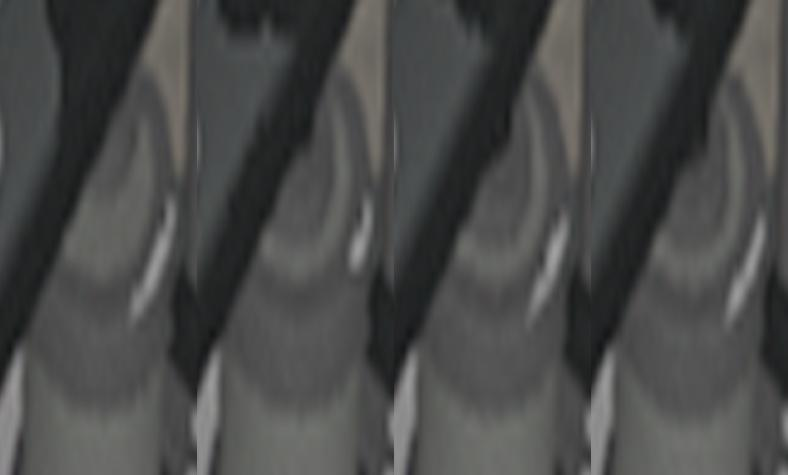

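```bash
cat > prof.py <<'E'
import cv2,numpy as np
up=lambda f:cv2.resize(f[220:320,300:420],None,fx=6,fy=6,interpolation=2)
I={'t8':up(cv2.imread('pics/scene3f.png')),'299':cv2.imread('pics/gap.png'),'336':cv2.imread('pics/gap2.png'),'now':up(cv2.imread('pics/scene_now.png'))}
import os
if os.path.exists('pics/scene_fin.png'): I['fin']=up(cv2.imread('pics/scene_fin.png'))
G={k:v.mean(2).astype(np.float32) for k,v in I.items()}
# strip: cols 320..370, rows
for name,(r0,r1,c0,c1) in {'rim bottom':(345,395,310,370),'rim both':(290,395,310,370),'body ref bottom':(430,500,310,370),'post ref':(520,590,150,230)}.items():
    out=[]
    ref=G['299'][r0:r1,c0:c1]
    for k in G:
        best=[]
        for dy in np.arange(-10,10.5,.5):
            M=np.float32([[1,0,0],[0,1,-dy]]); sh=cv2.warpAffine(G[k],M,(720,600))[r0:r1,c0:c1]
            a=sh-sh.mean();b=ref-ref.mean(); best.append((np.sum(a*b)/np.sqrt(np.sum(a*a)*np.sum(b*b)),dy))
        m=max(best); out.append((k,round(float(m[0]),3),m[1]))
    print(name,out)
for k in G:
    p=G[k][330:400,310:370].copy()
    # column-wise edge (max positive gradient, centroid)
    pr=cv2.GaussianBlur(p,(1,9),2); g=np.clip(np.diff(pr,axis=0),0,None)**2; y=np.arange(g.shape[0])[:,None]; print(k,'edge',np.median((g*y).sum(0)/g.sum(0))+330)
E
python3 prof.py
```

```text
rim bottom [('t8', 0.996, np.float64(0.0)), ('299', 1.0, np.float64(0.0)), ('336', 0.991, np.float64(1.0)), ('now', 0.986, np.float64(3.5))]
rim both [('t8', 0.928, np.float64(-1.0)), ('299', 1.0, np.float64(0.0)), ('336', 0.99, np.float64(0.5)), ('now', 0.975, np.float64(2.0))]
body ref bottom [('t8', 0.999, np.float64(0.0)), ('299', 1.0, np.float64(0.0)), ('336', 0.999, np.float64(0.0)), ('now', 0.999, np.float64(0.0))]
post ref [('t8', 0.997, np.float64(0.0)), ('299', 1.0, np.float64(0.0)), ('336', 0.998, np.float64(0.0)), ('now', 0.998, np.float64(0.0))]
t8 edge 369.0180416397259
299 edge 368.24308579610675
336 edge 368.0321358093566
now edge 370.31217855832017
```

Call:
play_rows([
  [0,-0.0033,0.0001,0.3,0,0.1,0],
  [0.0001,-0.0033,0.0001,0.2,0,0,0],
  [0.0002,-0.0033,0.0001,0,0,0,0],
  [0.0003,-0.0033,0.0001,0,0,0,0],
  [0.0005,-0.0033,0.0001,0,0,0,0],
  [0.0006,-0.0033,0.0001,0,0,0,0],
  [0.0007,-0.0032,0.0001,0,0,0,0],
  [0,0,0,0,0,0,0],
])

```text
clock: 23.75
ee_pos: [665.7, -29.3, 225.0]
eef_rot: [0.003, 0.055, 0.998, 0.009]
ft_force: [-3.9, 2.6, 4.0]
width: 23.4
```

```bash
python3 cr.py 2.5; sed -i 's/scene_now/scene_fin/' lidcmp.py; python3 lidcmp.py; python3 prof.py
```

```text
t 23.75 p [665.7 -29.3 225. ] tilt [ 0.006  0.018 -1.   ] ty yaw 83.67 F [-3.9  2.6  4. ] M [0.11 0.73 0.04] w 23.4 q [-0.22  0.58  1.32  0.02  1.24 -1.69]
theta deg 10.47 r 60.28 z 225.0 | Ft(resist) 1.36 Fr -4.49 Fz 3.98
from M: Ft -0.63 Fr -4.29
turn [1.04 0.23 0.17]
[[0.54, -2.56, 0.06], [0.65, -2.54, 0.06], [0.76, -2.51, 0.06], [0.87, -2.47, 0.06], [0.98, -2.43, 0.06], [1.08, -2.39, 0.06], [1.18, -2.34, 0.06], [1.28, -2.28, 0.06]]
rim bottom [('t8', 0.996, np.float64(0.0)), ('299', 1.0, np.float64(0.0)), ('336', 0.991, np.float64(1.0)), ('now', 0.986, np.float64(3.5)), ('fin', 0.982, np.float64(4.0))]
rim both [('t8', 0.928, np.float64(-1.0)), ('299', 1.0, np.float64(0.0)), ('336', 0.99, np.float64(0.5)), ('now', 0.975, np.float64(2.0)), ('fin', 0.968, np.float64(2.5))]
body ref bottom [('t8', 0.999, np.float64(0.0)), ('299', 1.0, np.float64(0.0)), ('336', 0.999, np.float64(0.0)), ('now', 0.999, np.float64(0.0)), ('fin', 0.999, np.float64(0.0))]
post ref [('t8', 0.997, np.float64(0.0)), ('299', 1.0, np.float64(0.0)), ('336', 0.998, np.float64(0.0)), ('now', 0.998, np.float64(0.0)), ('fin', 0.998, np.float64(0.0))]
t8 edge 369.0180416397259
299 edge 368.24308579610675
336 edge 368.0321358093566
now edge 370.31217855832017
fin edge 371.24576765165807
```

```bash
python3 - <<'E'
from h import *
a=proj('scene',[605+25,-13-35,105]);b=proj('scene',[605+25,-13-35,104]);print(6*(b-a))
import cv2
up=lambda f:cv2.resize(f[220:320,300:420],None,fx=6,fy=6,interpolation=2)
I={'t8':up(cv2.imread('pics/scene3f.png')),'299':cv2.imread('pics/gap.png'),'336':cv2.imread('pics/gap2.png'),'358':up(cv2.imread('pics/scene_now.png')),'370':up(cv2.imread('pics/scene_fin.png'))}
G={k:v.mean(2).astype(np.float32) for k,v in I.items()}
for base in('t8','299'):
  for (r0,r1,c0,c1) in [(335,400,275,400),(345,395,290,350),(345,395,350,410),(285,335,300,380)]:
    o=[]
    for k in G:
        best=[]
        ref=G[base][r0:r1,c0:c1];b=ref-ref.mean()
        ds=np.arange(-10,10.5,.25)
        for dy in ds:
            sh=cv2.warpAffine(G[k],np.float32([[1,0,0],[0,1,-dy]]),(720,600))[r0:r1,c0:c1]; a=sh-sh.mean(); best.append(np.sum(a*b)/np.sqrt(np.sum(a*a)*np.sum(b*b)))
        o.append((k,float(ds[np.argmax(best)])))
    print(base,o)
E
```

```text
[[-0.11357881  1.74962327]]
t8 [('t8', 0.0), ('299', 0.0), ('336', 0.75), ('358', 2.75), ('370', 3.75)]
t8 [('t8', 0.0), ('299', 0.0), ('336', 1.25), ('358', 3.5), ('370', 4.25)]
t8 [('t8', 0.0), ('299', 0.25), ('336', 0.5), ('358', 2.25), ('370', 3.5)]
t8 [('t8', 0.0), ('299', 1.25), ('336', 1.75), ('358', 2.25), ('370', 2.5)]
299 [('t8', 0.5), ('299', 0.0), ('336', 1.25), ('358', 3.25), ('370', 3.75)]
299 [('t8', 0.0), ('299', 0.0), ('336', 1.25), ('358', 3.5), ('370', 4.0)]
299 [('t8', -0.25), ('299', 0.0), ('336', 0.5), ('358', 2.25), ('370', 3.25)]
299 [('t8', -1.5), ('299', 0.0), ('336', 0.75), ('358', 1.25), ('370', 1.5)]
```

Call:
play_rows([
  [0.0008,-0.0037,0.0001,0.4,0.1,0.1,0],
  [0.001,-0.0037,0.0001,0.4,0,0,0],
  [0.0012,-0.0037,0.0001,0.3,0,0,0],
  [0.0013,-0.0036,0.0001,0.2,0,0,0],
  [0.0014,-0.0035,0.0001,0,0,0,0],
  [0,0,0,0,0,0,0],
  [0,0,0,0,0,0,0],
  [0,0,0,0,0,0,0],
])

```text
clock: 24.47
ee_pos: [662.5, -37.6, 224.6]
eef_rot: [0.006, 0.055, 0.998, 0.006]
ft_force: [-3.1, 3.6, 4.6]
width: 22.8
```

```bash
python3 cr.py 2.5
```

```text
t 24.47 p [662.5 -37.6 224.6] tilt [ 0.012  0.011 -1.   ] ty yaw 83.64 F [-3.1  3.6  4.6] M [0.31 0.63 0.  ] w 22.8 q [-0.23  0.57  1.34  0.01  1.22 -1.7 ]
theta deg 18.92 r 60.26 z 224.6 | Ft(resist) 1.89 Fr -4.30 Fz 4.55
from M: Ft 0.05 Fr -4.13
turn [0.69 0.63 0.13]
[[0.91, -2.46, 0.07], [1.02, -2.41, 0.07], [1.12, -2.37, 0.07], [1.22, -2.32, 0.07], [1.32, -2.26, 0.07], [1.42, -2.2, 0.07], [1.51, -2.14, 0.07], [1.61, -2.07, 0.07]]
```

Call:
play_rows([
  [0.0014,-0.0036,0.0001,0.3,0.3,0.1,0],
  [0.0015,-0.0036,0.0001,0.3,0.2,0,0],
  [0.0016,-0.0035,0.0001,0.1,0,0,0],
  [0.0017,-0.0035,0.0001,0,0,0,0],
  [0.0018,-0.0034,0.0001,0,0,0,0],
  [0.0019,-0.0034,0.0001,0,0,0,0],
  [0,0,0,0,0,0,0],
  [0,0,0,0,0,0,0],
])

```text
clock: 25.13
ee_pos: [657.0, -46.9, 224.2]
eef_rot: [0.009, 0.057, 0.998, 0.01]
ft_force: [-3.9, 3.9, 3.2]
width: 23.3
```

```bash
python3 cr.py 2.5;sed -i 's/scene_fin/scene_fin2/' lidcmp.py; python3 lidcmp.py;python3 - <<'E'
import cv2,numpy as np
up=lambda f:cv2.resize(f[220:320,300:420],None,fx=6,fy=6,interpolation=2)
I={'t8':up(cv2.imread('pics/scene3f.png')),'299':cv2.imread('pics/gap.png'),'336':cv2.imread('pics/gap2.png'),'358':up(cv2.imread('pics/scene_now.png')),'370':up(cv2.imread('pics/scene_fin.png')),'fin':up(cv2.imread('pics/scene_fin2.png'))}
G={k:v.mean(2).astype(np.float32) for k,v in I.items()}
for base in('t8','299'):
  for (r0,r1,c0,c1) in [(335,400,275,400),(345,395,290,350),(345,395,350,410)]:
    o=[]
    for k in G:
        best=[]
        ref=G[base][r0:r1,c0:c1];b=ref-ref.mean()
        ds=np.arange(-10,10.5,.25)
        for dy in ds:
            sh=cv2.warpAffine(G[k],np.float32([[1,0,0],[0,1,-dy]]),(720,600))[r0:r1,c0:c1]; a=sh-sh.mean(); best.append(np.sum(a*b)/np.sqrt(np.sum(a*a)*np.sum(b*b)))
        o.append((k,float(ds[np.argmax(best)])))
    print(base,o)
E
```

```text
t 25.13 p [657.  -46.9 224.2] tilt [ 0.019  0.019 -1.   ] ty yaw 83.53 F [-3.9  3.9  3.2] M [ 0.26  0.66 -0.01] w 23.3 q [-0.25  0.57  1.35  0.02  1.21 -1.72]
theta deg 29.20 r 60.27 z 224.2 | Ft(resist) 0.85 Fr -5.42 Fz 3.24
from M: Ft -1.02 Fr -4.03
turn [1.21 0.94 0.02]
[[1.33, -2.26, 0.04], [1.43, -2.2, 0.04], [1.52, -2.13, 0.04], [1.61, -2.07, 0.04], [1.7, -1.99, 0.04], [1.79, -1.92, 0.04], [1.87, -1.84, 0.04], [1.95, -1.75, 0.04]]
t8 [('t8', 0.0), ('299', 0.0), ('336', 0.75), ('358', 2.75), ('370', 3.75), ('fin', 5.0)]
t8 [('t8', 0.0), ('299', 0.0), ('336', 1.25), ('358', 3.5), ('370', 4.25), ('fin', 5.25)]
t8 [('t8', 0.0), ('299', 0.25), ('336', 0.5), ('358', 2.25), ('370', 3.5), ('fin', 4.5)]
299 [('t8', 0.5), ('299', 0.0), ('336', 1.25), ('358', 3.25), ('370', 3.75), ('fin', 4.75)]
299 [('t8', 0.0), ('299', 0.0), ('336', 1.25), ('358', 3.5), ('370', 4.0), ('fin', 5.25)]
299 [('t8', -0.25), ('299', 0.0), ('336', 0.5), ('358', 2.25), ('370', 3.25), ('fin', 4.5)]
```

Call:
play_rows([
  [0.002,-0.0034,0.0001,0,0,0,0],
  [0.0021,-0.0033,0.0001,0,0,0,0],
  [0,0,0,0,0,0,0],
  [0,0,0,0,0,0,0],
  [0,0,0,0,0,0,0],
  [0,0,0,0,0,0,0],
  [0,0,0,0,0,0,0],
  [0,0,0,0,0,0,0],
])

```text
clock: 25.85
ee_pos: [655.7, -48.7, 224.1]
eef_rot: [0.012, 0.055, 0.998, 0.013]
ft_force: [-3.5, 3.9, 3.5]
width: 23.3
```

```bash
python3 cr.py 2.5
```

```text
t 25.85 p [655.7 -48.7 224.1] tilt [ 0.026  0.024 -0.999] ty yaw 83.68 F [-3.5  3.9  3.5] M [0.24 0.68 0.01] w 23.3 q [-0.26  0.56  1.36  0.03  1.2  -1.73]
theta deg 31.36 r 60.26 z 224.1 | Ft(resist) 0.89 Fr -5.18 Fz 3.47
from M: Ft -1.34 Fr -4.01
turn [1.55 1.32 0.16]
[[1.42, -2.2, 0.02], [1.51, -2.14, 0.02], [1.6, -2.07, 0.02], [1.69, -2.0, 0.02], [1.78, -1.92, 0.02], [1.86, -1.84, 0.02], [1.94, -1.76, 0.02], [2.01, -1.68, 0.02]]
```

Call:
play_rows([
  [0,0,0,0,0,0,55],
  [0,0,0,0,0,0,55],
  [0,0,0,0,0,0,55],
  [0,0,0,0,0,0,55],
  [0,0,0,0,0,0,55],
  [0,0,0,0,0,0,55],
  [0,0,0,0,0,0,55],
  [0,0,0,0,0,0,55],
])

```text
clock: 26.52
ee_pos: [660.7, -54.4, 222.7]
eef_rot: [0.018, 0.056, 0.998, 0.009]
ft_force: [-0.9, 0.3, 0.3]
width: 47.9
```

```bash
python3 cr.py 2.5
```

```text
t 26.52 p [660.7 -54.4 222.7] tilt [ 0.036  0.016 -0.999] ty yaw 83.55 F [-0.9  0.3  0.3] M [ 0.07 -0.   -0.03] w 47.9 q [-0.26  0.57  1.36  0.03  1.19 -1.73]
theta deg 32.55 r 67.69 z 222.7 | Ft(resist) -0.33 Fr -0.85 Fz 0.32
from M: Ft 0.33 Fr -0.26
turn [1.15 1.96 0.02]
[[1.46, -2.18, 0.02], [1.55, -2.11, 0.02], [1.64, -2.04, 0.01], [1.73, -1.97, 0.01], [1.81, -1.89, 0.01], [1.9, -1.81, 0.01], [1.97, -1.72, 0.01], [2.05, -1.64, 0.01]]
```

Call:
play_rows([
  [0.002,0.004,-0.004,0,0,0,58],
  [0,0,-0.012,0,0,0,58],
  [0,0,-0.016,0,0,0,58],
  [0,0,-0.02,0,0,0,58],
  [0,0,-0.03,0,0,0,58],
  [0,0,-0.035,0.5,1,0,58],
  [0.01,0,-0.035,0.5,1,0,58],
  [0.02,0,-0.02,0,0,0,58],
])

```text
clock: 27.18
ee_pos: [622.5, -48.2, 399.7]
eef_rot: [-0.007, 0.056, 0.998, 0.002]
ft_force: [1.3, 0.8, 0.7]
width: 50.7
```

```bash
python3 -c "
from st import *
S()"; python3 - <<'E'
import cv2,numpy as np
from station import *
c=camera('scene'); f=c['frame'][:,:,::-1].copy(); cv2.imwrite('pics/sc_end.png',f)
d=camera('side'); g=d['frame'][:,:,::-1].copy(); cv2.imwrite('pics/si_end.png',g)
cv2.imwrite('pics/end.png',np.hstack([cv2.resize(f[215:335,290:410],(400,400),interpolation=2),cv2.resize(g[205:325,305:425],(400,400),interpolation=2)]))
for n in ('scene','side'): print(search_frame('crank_grip',n)[:1],search_frame('tray_push',n)[:1])
E
```

```text
t 27.18 p [622.5 -48.2 399.7] tilt [-0.013  0.004 -1.   ] ty yaw 83.54 F [1.3 0.8 0.7] M [-0.01 -0.03  0.07] w 50.7 q [-0.26  0.39  1.17  0.    1.59 -1.71]
[{'centre': [662.3, -51.4, 244.4], 'score': 0.54}] [{'centre': [618.6, -41.1, 42.7], 'score': 0.92}]
[{'centre': [653.0, -51.9, 239.3], 'score': 0.53}] [{'centre': [551.6, -26.1, 29.9], 'score': 0.81}]
```

View pics/end.png

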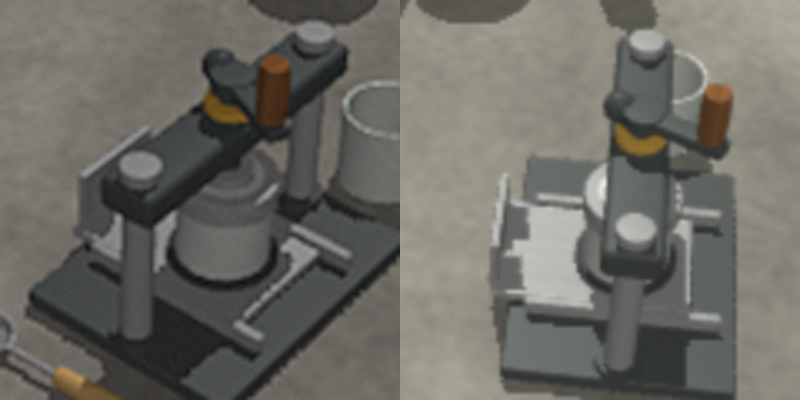

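View pics/sc_end.png

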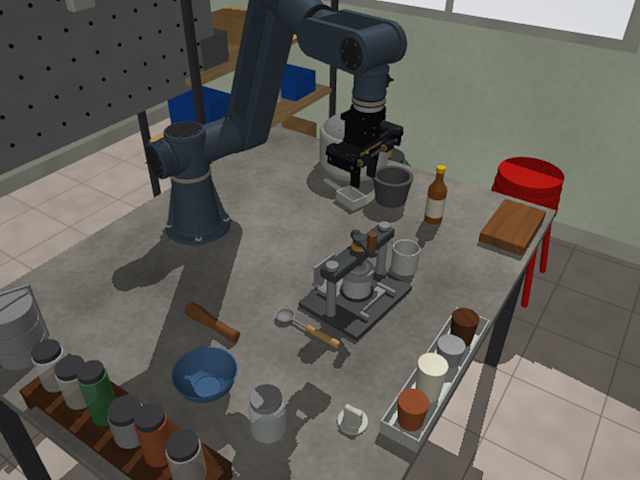

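```bash
python3 - <<'E'
from h import *
import cv2
for a,b in [((276,62),(718-400,90)),((270,120),(712-400,143))]:
    w,e=tri([('scene',np.array(a)/3.3333+[290,215]),('side',np.array(b)/3.3333+[305,205])])
    c=np.array([605,-13.2]);ya=-.1134;v=w[:2]-c;l=np.array([np.cos(ya)*v[0]+np.sin(ya)*v[1],-np.sin(ya)*v[0]+np.cos(ya)*v[1]])-[2.9,1.8]
    print(w.round(1),e.round(1),np.hypot(*l).round(1),np.degrees(np.arctan2(-l[1],l[0])).round(1))
up=lambda f:cv2.resize(f[220:320,300:420],None,fx=6,fy=6,interpolation=2)
I={'t8':up(cv2.imread('pics/scene3f.png')),'389':up(cv2.imread('pics/scene_fin2.png')),'end':up(cv2.imread('pics/sc_end.png'))}
G={k:v.mean(2).astype(np.float32) for k,v in I.items()}
for (r0,r1,c0,c1) in [(335,400,275,400),(345,395,290,350),(345,395,350,410)]:
    o=[]
    for k in G:
        best=[];ref=G['t8'][r0:r1,c0:c1];b=ref-ref.mean();ds=np.arange(-10,10.5,.25)
        for dy in ds:
            sh=cv2.warpAffine(G[k],np.float32([[1,0,0],[0,1,-dy]]),(720,600))[r0:r1,c0:c1]; a=sh-sh.mean(); best.append(np.sum(a*b)/np.sqrt(np.sum(a*a)*np.sum(b*b)))
        o.append((k,float(ds[np.argmax(best)])))
    print(o)
E
```

```text
[657.2 -43.9 261.2] [-0.1  0.1  0.  -0.2] 58.8 26.7
[658.5 -49.8 210.9] [-0.3  0.6  0.1 -0.7] 63.2 30.6
[('t8', 0.0), ('389', 5.0), ('end', 4.5)]
[('t8', 0.0), ('389', 5.25), ('end', 5.0)]
[('t8', 0.0), ('389', 4.5), ('end', 3.75)]
```

```bash
python3 -c "
from station import *
print(sign_off()); s=sense(); print(s['clock'],s['ft_force'])"
```

```text
the job is handed in; nothing more can be done
None
the job is handed in; nothing more can be done
```

I pushed the tray home, wound the crank about 335° clockwise, let go of it and handed the job in. The main doubt is the quarter turn: I put it at about 85° past the first touch, but it could be anywhere from 69° to 91°. The clock read about 27 s just before hand-in.

- **Tray:** It slid at about 4 N. It then stood still against a 13 N push, and the pictures show the canister centred under the beam.
- **First touch:** My two measurements disagree.
  - The force at the sleeve jumped 2 to 3.6 N between crank angles of about 299° and 312°.
  - In the pictures the lid only starts to sink at about 322°. I took that lag to be slack being taken up before the lid moves, and settled on about 307°.
- **Stopping angle:** I let go at about 392°. That is about 85° past 307°, 80–91° if the force jump is right, and 69–70° if the lid pictures are. Pushing force was no help near the end: the reading with the arm halted stayed low and noisy.
- **After letting go:** A camera fix put the crank within a few degrees of where I left it, and the lid was still down about 2.5 mm. The gripper stood clear above the press, reading about 1 N. The final scene picture shows nothing else on the shelf moved; I judged that by eye only.

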